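# Clear the mixing bench: empties through the spring flap, pour lids to the wash basket

## Task

Clear the paint-mixing bench: swing the lock bar on the empties bin right aside, about a quarter turn, push every small long-necked aluminium bottle down through the bin's spring flap so that it drops inside and the flap springs shut, and put every black pour lid in the wire wash basket. When the last bottle is in, swing the lock bar back across the mouth until it is fully home in its catch. Leave everything else where it stands.

Things in the scene. Friction and masses are not known exactly. Their poses are not given: they have to be found in the camera images.
- bin: self-closing empties bin, fixed: a grey sheet-steel box 240 (x) by 200 (y) by 210 high with a clear far wall. In its flat top, near the front (-x) side, is the mouth, 63 (x) by 124 (y), closed by a spring flap. Inside, a ramp under the mouth leads what falls in to the far half. Origin: centre of its underside; z up
- bin_mouth (a point): centre of the bin's mouth at the level of the bin's top, 75 mm to the front (-x) of the bin's origin, 210 up; same axes as the bin. The mouth reaches 31 mm from it along x and 62 along y, either way
- flap (a joint): the steel flap of the mouth, 60 (x) by 118 (y) and 3 thick, hinged along the mouth's far (+x) edge, its top 2 mm below the bin's top; 0 = shut (level), grows to 1.5 rad as its front edge is pushed down into the bin. A spring holds it shut: about 0.08 Nm at 0 and 0.15 Nm fully open
- flap_edge (a point): middle of the flap's free front edge; moves with the flap. A bottle merely put on the flap does not pass: it must be pushed down until its body is below this edge (bottle's shoulder some 60 mm below the bin's top); then the flap leans on the neck or the fingers, and a bottle let go drops clear
- bar (a joint): steel lock bar, 16 wide, its top face 12 mm above the bin's top, turning flat about an upright pivot. 0 = closed: it lies along the bin's +y right across the middle of the mouth with its end in the catch, where it meets a stop. It grows to 1.65 rad as the bar swings to the far (+x) side, clear of the mouth. Light friction keeps it where it is left (under 1 N at the knob)
- bar_knob (a point): top centre of the round black knob that stands on the lock bar, 120 mm from its pivot: 18 wide, 32 high, its top 44 mm above the bin's top; moves with the bar
- bar_pivot (a point): the lock bar's pivot at the level of the bin's top: 80 mm to the -y side of the mouth's centre. The catch, 18 mm high, is 82 mm to the +y side of the mouth's centre
- basket: wash basket, fixed: steel wire, inside 230 (x) by 150 (y), rim 62 above the bench, floor 5 above it. Origin: centre of its underside
- bottle0: used sample bottle: a small bare-aluminium bottle, round body 40 wide and 32 high, sloping shoulder up to 40, then a long straight neck 18 to 19 wide up to the white cap's top at 85; about 90 g. Stands upright on the bench at the start. Origin: centre of its base, z up its neck. May be absent
- bottle1: used sample bottle: a small bare-aluminium bottle, round body 40 wide and 32 high, sloping shoulder up to 40, then a long straight neck 18 to 19 wide up to the white cap's top at 85; about 90 g. Stands upright on the bench at the start. Origin: centre of its base, z up its neck. May be absent
- bottle2: used sample bottle: a small bare-aluminium bottle, round body 40 wide and 32 high, sloping shoulder up to 40, then a long straight neck 18 to 19 wide up to the white cap's top at 85; about 90 g. Stands upright on the bench at the start. Origin: centre of its base, z up its neck. May be absent
- bottle3: used sample bottle: a small bare-aluminium bottle, round body 40 wide and 32 high, sloping shoulder up to 40, then a long straight neck 18 to 19 wide up to the white cap's top at 85; about 90 g. Stands upright on the bench at the start. Origin: centre of its base, z up its neck. May be absent
- bottle4: used sample bottle: a small bare-aluminium bottle, round body 40 wide and 32 high, sloping shoulder up to 40, then a long straight neck 18 to 19 wide up to the white cap's top at 85; about 90 g. Stands upright on the bench at the start. Origin: centre of its base, z up its neck. May be absent
- lid0: pour lid: black plastic disc 64 wide and 12 thick with a small spout block sticking out 12 mm at its +x side and an upright D-shaped handle along its x axis on top: 56 long, 14 thick, 12 to 52 above the bench; about 70 g. Lies handle up at the start. Origin: centre of its underside. May be absent
- lid1: pour lid: black plastic disc 64 wide and 12 thick with a small spout block sticking out 12 mm at its +x side and an upright D-shaped handle along its x axis on top: 56 long, 14 thick, 12 to 52 above the bench; about 70 g. Lies handle up at the start. Origin: centre of its underside. May be absent
- jar: bystander: squat closed glass jar, 50 wide, 52 high; origin: centre of its base
- tin: bystander: closed round tin with a paper band, 52 wide, 62 high; origin: centre of its base
- flask: bystander: white plastic bottle, 54 wide, 112 high; origin: centre of its base
- cup: bystander: white plastic mixing cup, 72 wide, 90 high; origin: centre of its base
- pot: bystander: plain round steel weight, 44 wide, 40 high; origin: centre of its base

How it is judged:
By the outcome, as a careful person would: the job done as asked, in the order asked, and still so for the second after the job is handed in, with the robot touching nothing.
Of bottle0, bottle1, bottle2, bottle3, bottle4 only 3 to 5 are there at a start; the rules pass over those that are not, and their reading is None.
Of lid0, lid1 only 1 to 2 are there at a start; the rules pass over those that are not, and their reading is None.
At some moment in a run one of bottle0, bottle1, bottle2, bottle3, bottle4, lid0, lid1 may be knocked a few centimetres aside while the robot is not near it.
It also fails if it takes over 210 s, if anything falls off the work surface, if the arm or the gripper's body presses on something with over 40 N, if the wrist force passes 120 N, or if a joint passes its speed limit or range.

## Robot

A 7-joint arm with a two-finger parallel gripper is mounted at the origin on the work surface. World frame = base frame: x ahead of the robot, y to its left, z up, the work surface at z = 0. Lengths are in m, angles in rad, forces in N, time in s.
With the tool pointing down it reaches from about 0.4 to 0.925 m from the base axis. Payload 4.1 kg.
Tool frame: the origin (TCP) lies midway between the tips of the shut fingers; the grasp point (between the pads) lies 19 mm behind it (bot.grip_point_offset is the distance from the TCP to the grasp point, in m); z points along the fingers, y is the direction in which the jaws open and shut (so a half turn about z gives the same grasp; the last joint's range is limited). The gripper opens to 85 mm and grips with 20 to 120 N. Pads are 22 mm wide; open, the fingers measure 114 mm over their backs; the gripper's body (76 mm by 85 mm) begins 54 mm behind the grasp point. The pads swing forward as they close: fully open they stand 13 mm farther back than shut.
Start: joints at [-1.231, 0.398, 0.045, 1.537, -0.019, 1.207, -0.051], TCP at [0.276, 0.588, 0.231] pointing down, gripper open.
Joint ranges: [-2.82, 2.82], [-0.49, 2.23], [-1.37, 1.46], [0, 2.46], [-1.36, 4.5], [0.23, 2], [-2.94, 2.94]. Speed limits (rad/s): [2.57, 2.57, 3.14, 3.14, 3.14, 3.14, 3.14].

## Interface

Orientations are given as a rotation vector (axis times angle).
In Python, from workcell import observe, viewer, job, bot gives the robot as it stands.
- The arm moves only by the tool jog_arm, never from a script. Its arguments are lists of equal length, an entry for each row: "gripper": the finger opening in mm, from 0 to 85.4; "translation": the shift along the tool's x, y, z in units of 50 mm (1.0 is 50 mm), a list of three; "spin": the turn about the tool's z in units of 6 degrees (1.0 is 6 degrees). In form: {"gripper": [gripper, ...], "translation": [[dx, dy, dz], ...], "spin": [spin, ...]}. A call has 1 to 8 rows; each row is the pose to reach, as a shift and turn from the pose commanded when the call began, along the tool's axes at that moment; what a row does not reach only later rows make up. A row lasts 1/10 s, in which the tool goes at most 50 mm and 8.59 degrees, less where a joint would pass 70% of its speed; a pose out of reach is approached as far as the arm can. A call with a gripper value outside its range is refused whole. The fingers move at their own pace and stop on an object; "grip_force" is the grip in N (left out, the last holds). Time passes only in rows, so rows that repeat a pose let the fingers close. It gives the time, the measured TCP pose, the force and the opening at its end, in the units of the state.
- observe(): the state, without advancing time (a new reading comes with each control period).
- viewer.capture(name): name is "scene" or "side" or "wrist"; returns (picture, depth): 420x560x3 uint8, red, green, blue; 420x560 float32, m along the optical axis (not along the pixel's ray), 0 where there is no reading.
- viewer.get_calibration(name): a dict with "fov_y" (degrees; the focal length in pixels is half the picture's height over the tangent of half this angle, whatever the lens; pixels are square), "cx", "cy" (the principal point, pixels), "k1" (the pictures are not rectified: a ray, as slopes to the right and down, at radius r is drawn at 1 + k1 r^2 times it, then the intrinsics apply), "position" and "attitude" of the camera in the world. Camera axes: x right, y down, z forward; pixel columns grow to the right and rows downward; lengths in m; the calibration is good to about 2 mm. A picture is of the moment at which its call begins: read the wrist's pose just before it. get_calibration takes no time and is no camera call; for the wrist camera it gives the pose at the moment of the call.
- job.job_done(): hands the job in, once; it reports no verdict.
The state is a dict: "time": time; "joint_pos": joint angles; "qd": joint speeds; "tau": joint torques, N m; "tcp_pos": TCP position; "orientation": TCP orientation; "wrist_force": force on the tool from outside, world axes, zero at the start; "torque": the same for the moment, N m; "width": finger opening in m.
Only numpy, scipy, OpenCV 4.12 (cv2) and the standard library are available. Lean on these libraries where they do the work, as an engineer would, in place of code of your own. Each camera call takes 0.05 s, during which the arm holds its last target.

## Working session

There is one attempt and no reset: what is moved stays moved. The work goes in short steps, Python scripts to look and compute and a tool call to move; the robot and the scene stay as the last step left them, time stands still between calls to the robot, and variables do not carry over. Pictures are saved under pics/ and viewed, and the job is handed in when it is done.

Besides the shell and the picture viewer there is one more tool, called after "Request:" as name(argument=value, ...), one argument or row to a line, values as JSON. jog_arm: Moves the arm, as the interface text tells. Its arguments: {"type":"object","properties":{"gripper":{"type":"array","items":{"type":"number"}},"translation":{"type":"array","items":{"type":"array","items":{"type":"number"}}},"spin":{"type":"array","items":{"type":"number"}},"grip_force":{"type":"number"}},"required":["gripper","translation","spin"]}

```bash
ls; mkdir -p pics; cat > h.py <<'E'
import numpy as np, cv2, json
from scipy.spatial.transform import Rotation as R
from workcell import observe, viewer, job, bot
def cal(name):
    c=viewer.get_calibration(name); return c
def cap(name,fn=None):
    c=viewer.get_calibration(name); p,d=viewer.capture(name)
    if fn: cv2.imwrite('pics/'+fn,cv2.cvtColor(p,cv2.COLOR_RGB2BGR))
    np.savez('/tmp/%s.npz'%name,p=p,d=d,c=np.array([json.dumps({k:(np.array(v).tolist()) for k,v in c.items()})]))
    return p,d,c
def load(name):
    z=np.load('/tmp/%s.npz'%name); return z['p'],z['d'],json.loads(str(z['c'][0]))
def Rm(c):
    a=np.array(c['attitude'],float)
    return R.from_rotvec(a).as_matrix() if a.shape==(3,) else (R.from_quat(a).as_matrix() if a.shape==(4,) else a)
def rays(c,uv):
    uv=np.asarray(uv,float).reshape(-1,2); f=210/np.tan(np.radians(c['fov_y'])/2)
    xd=(uv[:,0]-c['cx'])/f; yd=(uv[:,1]-c['cy'])/f; rd=np.hypot(xd,yd); r=rd.copy()
    for _ in range(30): r=rd/(1+c['k1']*r*r)
    s=np.where(rd>0,r/np.maximum(rd,1e-9),1)
    return np.stack([xd*s,yd*s,np.ones_like(xd)],1)
def plane(c,uv,z):
    d=rays(c,uv)@Rm(c).T; p=np.array(c['position']); t=(z-p[2])/d[:,2]
    return p+d*t[:,None]
def cloud(c,d):
    v,u=np.mgrid[0:420,0:560]; ry=rays(c,np.stack([u.ravel(),v.ravel()],1))
    P=(ry*d.reshape(-1,1))@Rm(c).T+np.array(c['position']); P[d.ravel()==0]=np.nan
    return P.reshape(420,560,3)
def st():
    o=observe(); print('t',o['time'],'tcp',np.round(o['tcp_pos'],4),'rv',np.round(o['orientation'],3),'F',np.round(o['wrist_force'],1),'w',round(float(o['width']),4))
    M=R.from_rotvec(o['orientation']).as_matrix(); print(np.round(M,3).tolist()); return o
def go(tgt,yaw=None):
    "units to reach TCP target, from measured pose"
    o=observe(); M=R.from_rotvec(o['orientation']).as_matrix()
    print('shift',np.round(M.T@(np.array(tgt)-o['tcp_pos'])/0.05,3))
E
python3 - <<'E'
from h import *
st(); print(bot.grip_point_offset)
for n in ['scene','side','wrist']:
    p,d,c=cap(n,n+'0.png'); print(n,c)
E
```

```text
pics
t 0.0 tcp [0.2759 0.5878 0.2302] rv [-6.840e-01 -3.066e+00  3.000e-03] F [ 0.3  0.5 -0.7] w 0.0856
[[-0.905, 0.425, -0.001], [0.425, 0.905, -0.002], [-0.0, -0.002, -1.0]]
0.0187
scene {'fov_y': 48.611688088462124, 'cx': 278.35832750188456, 'cy': 207.2143421693757, 'k1': -0.11700070929378302, 'position': array([ 1.1304596 , -0.58538014,  1.14822414]), 'attitude': array([-2.32145068, -0.95507639,  0.32393766])}
side {'fov_y': 49.750206832673314, 'cx': 277.5003468145021, 'cy': 209.73310000985302, 'k1': -0.00264779339378253, 'position': array([ 0.2848414 , -0.74579517,  0.7812046 ]), 'attitude': array([-2.16600631,  0.50227323, -0.22293578])}
wrist {'fov_y': 58.23117485159049, 'cx': 276.52541427809666, 'cy': 211.7720973804505, 'k1': -0.018762490693786382, 'position': array([0.21783065, 0.61577143, 0.37336296]), 'attitude': array([2.45907326, 1.56237643, 0.20313347])}
```

View pics/scene0.png

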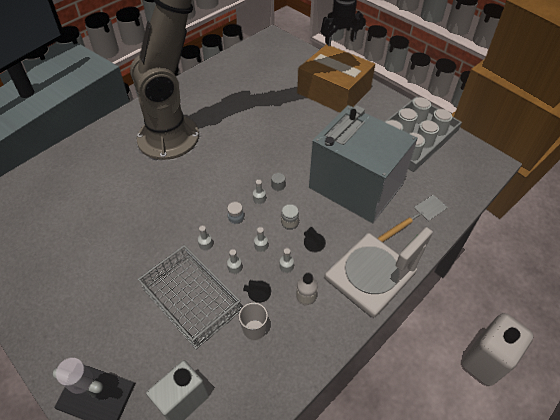

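View pics/side0.png

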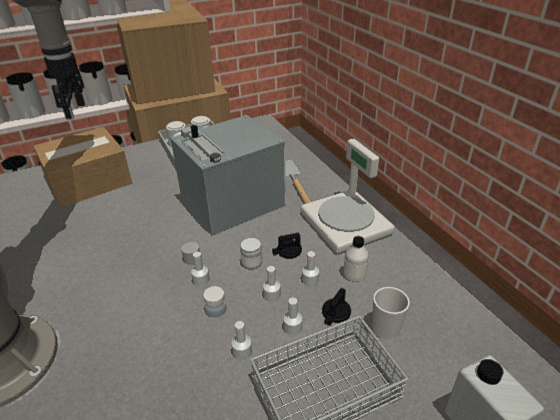

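View pics/wrist0.png

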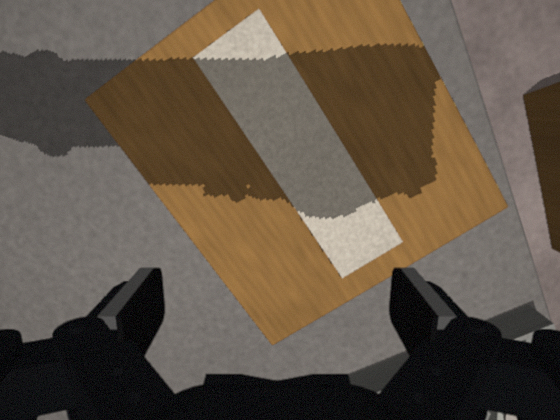

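Five bottles and two lids are present. In the scene view the bottles are near (259,190), (204,237), (261,238), (233,260) and (286,260), and the lids near (314,239) and (257,290). I'll measure with the depth images.

```bash
cat > topmap.py <<'E'
from h import *
def topmap(names=('scene','side'),x0=0.2,x1=1.0,y0=-0.6,y1=0.5,res=0.002):
    H=np.zeros((int((x1-x0)/res),int((y1-y0)/res)),np.float32)
    C=np.zeros(H.shape+(3,),np.uint8)
    for n in names:
        p,d,c=load(n); P=cloud(c,d).reshape(-1,3); col=p.reshape(-1,3)
        ok=np.isfinite(P[:,0])&(P[:,0]>x0)&(P[:,0]<x1)&(P[:,1]>y0)&(P[:,1]<y1)&(P[:,2]<0.4)
        P=P[ok]; col=col[ok]; o=np.argsort(P[:,2]); P=P[o]; col=col[o]
        i=((P[:,0]-x0)/res).astype(int); j=((P[:,1]-y0)/res).astype(int)
        m=P[:,2]>H[i,j]
        H[i[m],j[m]]=P[m,2]; C[i[m],j[m]]=col[m]
    return H,C
E
python3 - <<'E'
from topmap import *
H,C=topmap()
v=(np.clip(H/0.26,0,1)*255).astype(np.uint8)
img=cv2.applyColorMap(v,cv2.COLORMAP_TURBO)
# x up, y left
img=img[::-1,::-1]; print(img.shape)
cv2.imwrite('pics/top0.png',cv2.resize(img,None,fx=1.4,fy=1.4,interpolation=0))
p,d,c=load('scene'); cv2.imwrite('pics/sc_zoom.png',cv2.resize(cv2.cvtColor(p[90:350,130:430],cv2.COLOR_RGB2BGR),None,fx=2.3,fy=2.3,interpolation=2))
for n in ['scene','side']:
    p,d,c=load(n); P=cloud(c,d); z=P[...,2]
    print(n,'table z',np.nanmedian(z[(abs(P[...,0]-0.5)<.05)&(abs(P[...,1]+0.1)<0.3)&(z<0.01)]))
    hsv=cv2.cvtColor(p,cv2.COLOR_RGB2HSV)
    m=((z>0.070)&(z<0.095)&(P[...,0]>0.3)&(P[...,0]<0.95)&(P[...,1]>-0.6)&(P[...,1]<0.3)).astype(np.uint8)
    k,l,s,ce=cv2.connectedComponentsWithStats(m)
    for i in range(1,k):
        if s[i,4]>8:
            q=P[l==i]; print(s[i].tolist(),np.round(np.nanmedian(q,0),4),np.nanmax(q[:,2]),hsv[l==i].mean(0).astype(int))
E
```

```text
(400, 550, 3)
scene table z 1.554353445754053e-05
[310, 168, 82, 42, 447] [0.6506 0.1969 0.0827] 0.09499948436042494 [79 15 63]
[256, 180, 6, 8, 38] [0.4429 0.0298 0.0819] 0.09095828903314152 [ 19  23 139]
[199, 226, 7, 9, 49] [ 0.455  -0.2015  0.0832] 0.08898264044505289 [ 14  21 136]
[257, 227, 7, 9, 46] [ 0.5735 -0.0897  0.0833] 0.08947723965026921 [ 15  22 139]
[284, 248, 7, 9, 49] [ 0.6745 -0.0879  0.0827] 0.0888217708282577 [ 14  23 140]
[229, 250, 8, 8, 47] [ 0.5739 -0.1943  0.0838] 0.0886351383906756 [ 18  22 143]
[411, 258, 9, 6, 33] [0.94   0.1342 0.0819] 0.09475927794669081 [12 26 89]
[297, 278, 21, 16, 202] [ 0.7854 -0.1266  0.0803] 0.09476703697096545 [ 12  25 137]
[239, 302, 29, 30, 308] [ 0.7419 -0.2787  0.0863] 0.09482469343272126 [ 13  24 124]
[168, 386, 38, 34, 161] [ 0.7953 -0.5313  0.0836] 0.09488907394539581 [27 11 71]
side table z -0.0003156485274043441
[350, 173, 8, 10, 56] [0.926  0.1368 0.0823] 0.09484094100776153 [ 19  19 114]
[188, 178, 98, 37, 733] [0.6004 0.1972 0.0825] 0.09499272038310991 [73 15 86]
[346, 244, 22, 17, 240] [ 0.7626 -0.127   0.0802] 0.0949893094142874 [ 19  20 171]
[193, 251, 9, 10, 67] [0.4339 0.0283 0.0825] 0.08831896983388843 [ 20  20 165]
[307, 251, 8, 10, 69] [ 0.6662 -0.0874  0.0828] 0.08708398999436773 [ 20  19 164]
[267, 266, 8, 10, 72] [ 0.5644 -0.0904  0.0832] 0.08719743276553216 [ 20  20 167]
[373, 287, 37, 33, 585] [ 0.7442 -0.2804  0.0831] 0.09238915084067434 [ 19  20 140]
[288, 297, 10, 12, 91] [ 0.5654 -0.1942  0.0828] 0.08694585665038335 [ 20  20 166]
[235, 321, 10, 13, 101] [ 0.4475 -0.2028  0.0833] 0.08779488730679907 [ 19  19 168]
[452, 381, 37, 39, 374] [ 0.7238 -0.5116  0.0833] 0.09498219447437628 [36 13 83]
```

View pics/top0.png

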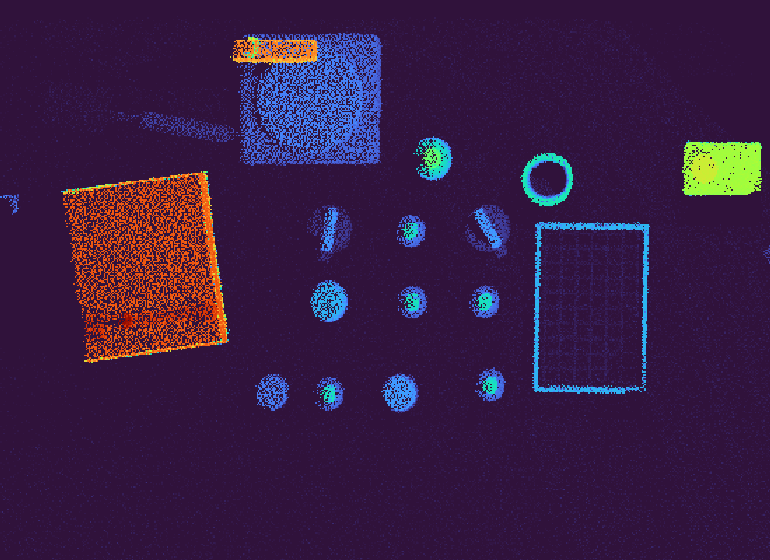

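View pics/sc_zoom.png

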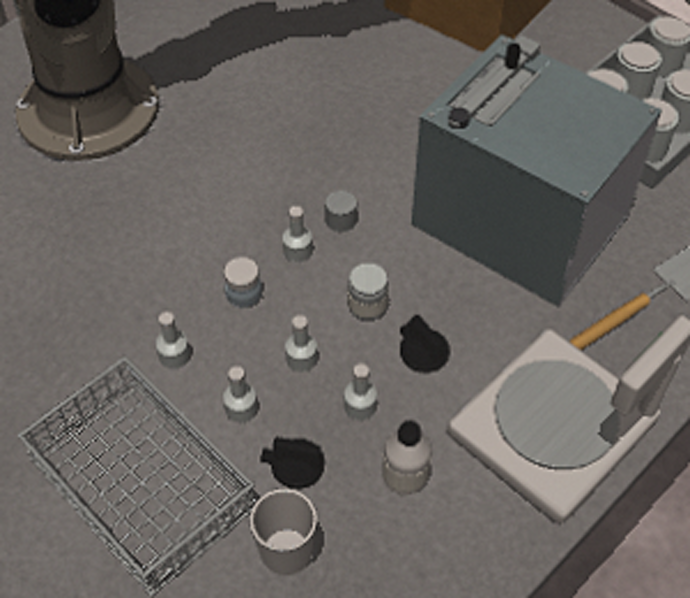

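```bash
cat > fit.py <<'E'
from topmap import *
def pts(n):
    p,d,c=load(n); return cloud(c,d).reshape(-1,3),p.reshape(-1,3)
E
python3 - <<'E'
from fit import *
for n in ['scene','side']:
    P,col=pts(n)
    m=(abs(P[:,2]-0.21)<0.006)&(P[:,0]>0.45)&(P[:,0]<0.8)&(P[:,1]>0.12)&(P[:,1]<0.45)
    q=P[m]; # robust rect: mask raster
    r=cv2.minAreaRect((q[:,:2]*1000).astype(np.float32)); print(n,len(q),np.median(q[:,2]),r)
    # restrict x>0.48.. trimmed: raster + open
    I=np.zeros((400,400),np.uint8); I[((q[:,0]-.45)*1000).astype(int),((q[:,1]-.1)*1000).astype(int)]=255
    I=cv2.morphologyEx(I,cv2.MORPH_CLOSE,np.ones((9,9))); I=cv2.morphologyEx(I,cv2.MORPH_OPEN,np.ones((9,9)))
    yx=np.argwhere(I>0)[:,::-1].astype(np.float32); r=cv2.minAreaRect(yx); b=cv2.boxPoints(r)
    print(' rect y,x',np.round(np.stack([b[:,1]/1000+.45,b[:,0]/1000+.1],1),4).tolist(),r)
    k=(P[:,2]>0.235)&(P[:,2]<0.262)&(P[:,0]>0.45)&(P[:,0]<0.8)&(P[:,1]>0.15)&(P[:,1]<0.42)
    k=P[k]; print(' knob',len(k),np.median(k,0), k.min(0),k.max(0))
    m=(abs(P[:,2]-0.06)<0.006)&(P[:,0]>0.4)&(P[:,0]<0.75)&(P[:,1]<-0.22)&(P[:,1]>-0.5)
    q=P[m]; q=q[~((q[:,0]>0.68)&(q[:,1]>-0.33))]; 
    r=cv2.minAreaRect((q[:,:2]*1000).astype(np.float32)); print(' basket',r)
    # lids handle tops
    for (x,y) in [(0.671,0.031),(0.674,-0.196)]:
        m=(np.hypot(P[:,0]-x,P[:,1]-y)<0.045)&(P[:,2]>0.044)&(P[:,2]<0.058); q=P[m,:2]
        print(' handle',len(q),q.mean(0),cv2.minAreaRect((q*1000).astype(np.float32)))
        vx=cv2.fitLine(q.astype(np.float32),cv2.DIST_HUBER,0,.01,.01).ravel(); print('   ',vx,np.degrees(np.arctan2(vx[1],vx[0])))
        m=(np.hypot(P[:,0]-x,P[:,1]-y)<0.06)&(P[:,2]>0.008)&(P[:,2]<0.015); q=P[m,:2]; print('   disc',len(q),q.min(0),q.max(0), cv2.minEnclosingCircle((q*1000).astype(np.float32)))
    p,d,c=load(n); Pz=cloud(c,d)
    yy=dict(scene=(105,170,300,420),side=(110,240,160,300))[n]
    I=p[yy[0]:yy[1],yy[2]:yy[3]]; cv2.imwrite('pics/bin_%s.png'%n,cv2.resize(cv2.cvtColor(I,cv2.COLOR_RGB2BGR),None,fx=5,fy=5,interpolation=2) if n=='side' else cv2.resize(cv2.cvtColor(I,cv2.COLOR_RGB2BGR),None,fx=6,fy=6,interpolation=2))
E
```

```text
scene 3637 0.20941803093326739 ((621.5554809570312, 291.14520263671875), (242.8682861328125, 206.3698272705078), 8.140015602111816)
 rect y,x [[0.5145999789237976, 0.17479999363422394], [0.4871000051498413, 0.3763999938964844], [0.7279000282287598, 0.4092999994754791], [0.7554000020027161, 0.20759999752044678]] ((192.03347778320312, 171.2454376220703), (242.9785919189453, 203.48048400878906), 82.23483276367188)
 knob 43 [0.54698684 0.31960557 0.24767248] [0.53565412 0.31226163 0.23536471] [0.55308615 0.32888807 0.25563201]
 basket ((561.7975463867188, -343.28009033203125), (161.2321014404297, 243.91763305664062), 88.76036071777344)
 handle 83 [0.67643926 0.02875758] ((675.0040283203125, 29.89728546142578), (15.669292449951172, 55.658485412597656), 80.45051574707031)
    [ 0.9881099  -0.1537494   0.6764393   0.02875758] -8.844273
   disc 180 [ 0.63056256 -0.00336898] [0.7075373  0.06132645] ((668.9644775390625, 29.3480281829834), 38.62226867675781)
 handle 111 [ 0.67653702 -0.1965768 ] ((676.3863525390625, -196.46441650390625), (56.16042709350586, 14.909502983093262), 32.79345703125)

[... 780 characters left out ...]
812, 290.6120910644531), 88.53975677490234)
 handle 110 [0.66867633 0.02936285] ((669.3589477539062, 31.79145622253418), (17.004060745239258, 54.437923431396484), 80.69749450683594)
    [ 0.9911756  -0.1325556   0.66966236  0.0288626 ] -7.617296
   disc 242 [ 0.62620952 -0.00172907] [0.70201322 0.05461642] ((664.1113891601562, 31.805526733398438), 37.91637420654297)
 handle 146 [ 0.67057951 -0.19785497] ((672.5250244140625, -195.8883514404297), (55.443336486816406, 13.546392440795898), 31.961997985839844)
    [ 0.8630852   0.50505835  0.66812426 -0.19971773] 30.335224
   disc 342 [ 0.63191553 -0.22768691] [ 0.7044379  -0.16410035] ((667.944580078125, -201.62234497070312), 37.523799896240234)
```

View pics/bin_side.png

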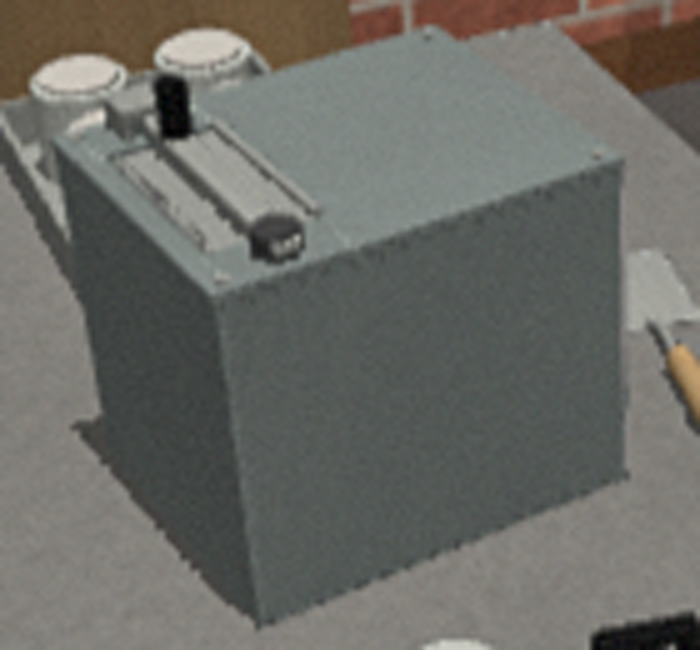

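View pics/bin_scene.png

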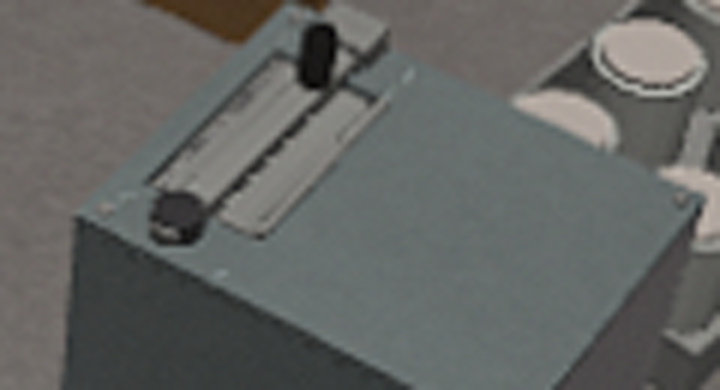

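```bash
cat >> h.py <<'E'
YB=7.8
BC=np.array([0.6187,0.292]); 
def bx(): a=np.radians(YB); return np.array([np.cos(a),np.sin(a)])
def by(): a=np.radians(YB); return np.array([-np.sin(a),np.cos(a)])
def tgt(xyz,yaw=None):
    "shift+spin; yaw = world angle of tool y, mod 180"
    o=observe(); M=R.from_rotvec(o['orientation']).as_matrix()
    s=M.T@(np.array(xyz)-o['tcp_pos'])/0.05
    sp=0
    if yaw is not None:
        cur=np.degrees(np.arctan2(M[1,1],M[0,1])); sp=((cur-yaw+90)%180-90)/6
    print('tcp',np.round(o['tcp_pos'],4),'q7 %.2f'%o['joint_pos'][6],'shift',np.round(s,3),'spin',round(sp,2)); return s,sp
E
python3 - <<'E'
from h import *
m=BC-0.075*bx(); print('mouth',m)
v=m-0.09*by(); tgt([v[0],v[1],0.36],7.8)
E
```

```text
mouth [0.54439391 0.28182133]
tcp [0.2759 0.588  0.2305] q7 -0.05 shift [-8.441 -4.778 -2.582] spin 9.51
```

Request:
jog_arm(
  gripper=[24, 24, 24, 24, 24, 24, 24, 24],
  translation=[
    [0, 0, -1],
    [0, 0, -2],
    [0, 0, -2.6],
    [-8.44, -4.78, -2.6],
    [-8.44, -4.78, -2.6],
    [-8.44, -4.78, -2.6],
    [-8.44, -4.78, -2.6],
    [-8.44, -4.78, -2.6],
  ],
  spin=[0, 0, 0, 9.5, 9.5, 9.5, 9.5, 9.5],
)

```text
time: 0.95
tcp_pos: [0.4215, 0.3825, 0.3612]
orientation: [-1.767, -2.597, 0.0]
wrist_force: [0.1, 0.4, -0.2]
width: 0.024
```

```bash
python3 - <<'E'
from h import *
m=BC-0.075*bx()
v=m-0.09*by(); tgt([v[0],v[1],0.36],7.8)
E
```

```text
tcp [0.4215 0.3825 0.3612] q7 -0.39 shift [-4.524  1.119  0.023] spin 2.29
```

Request:
jog_arm(
  gripper=[24, 24, 24, 24, 24, 24, 24],
  translation=[
    [-4.4, 1.1, 0],
    [-4.4, 1.1, 0],
    [-4.4, 1.1, 0],
    [-4.4, 1.1, 0],
    [-4.4, 1.1, 0],
    [-4.4, 1.1, 0],
    [-4.4, 1.1, 0],
  ],
  spin=[2.2, 2.2, 2.2, 2.2, 2.2, 2.2, 2.2],
)

```text
time: 1.65
tcp_pos: [0.5537, 0.2007, 0.3609]
orientation: [-2.047, -2.381, 0.0]
wrist_force: [0.1, 1.6, 0.1]
width: 0.024
```

```bash
python3 - <<'E'
from h import *
m=BC-0.075*bx()
v=m-0.09*by(); tgt([v[0],v[1],0.36],7.8)
cap('wrist','w1.png')
E
```

```text
tcp [0.5537 0.2007 0.3609] q7 -0.18 shift [-0.168  0.034  0.019] spin 0.14
```

View pics/w1.png

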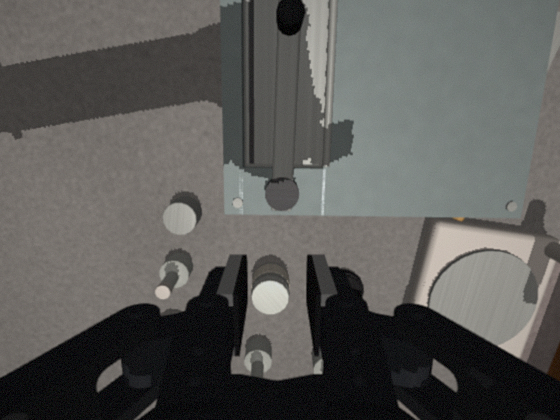

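The wrist view shows the bin's near edge from (223,216) to about (525,217), the bar pivot at (282,193), the mouth's -y edge from (246,167) to (327,167), and the knob top at (291,10).

```bash
python3 - <<'E'
from h import *
p,d,c=load('wrist')
cv2.imwrite('pics/w1z.png',cv2.resize(cv2.cvtColor(p[0:230,200:400],cv2.COLOR_RGB2BGR),None,fx=2.6,fy=2.6,interpolation=2))
m=BC-0.075*bx()
print('knob',plane(c,[(291,14)],0.254),'exp',m+.04*by())
print('pivot',plane(c,[(282,193)],0.222),'exp',m-.08*by())
print('corner',plane(c,[(223,216)],0.21),'exp',BC-.12*bx()-.1*by())
print('mouth corners',plane(c,[(246,167),(327,167)],0.21),'exp',m-.062*by()-.031*bx(),m-.062*by()+.031*bx())
P=cloud(c,d); print(P[120,450],P[15,291],P[193,282])
E
```

```text
knob [[0.54475995 0.32283774 0.254     ]] exp [0.53896529 0.32145125]
pivot [[0.55779486 0.20601741 0.222     ]] exp [0.55525116 0.2025615 ]
corner [[0.51403475 0.17756486 0.21      ]] exp [0.51338182 0.17663935]
mouth corners [[0.52731212 0.21982516 0.21      ]
 [0.58997606 0.22932256 0.21      ]] exp [0.52209509 0.21618778] [0.58352146 0.22460215]
[0.67634023 0.27884189 0.20943207] [0.54484794 0.32219636 0.25440786] [0.55769745 0.20646038 0.22411798]
```

View pics/w1z.png

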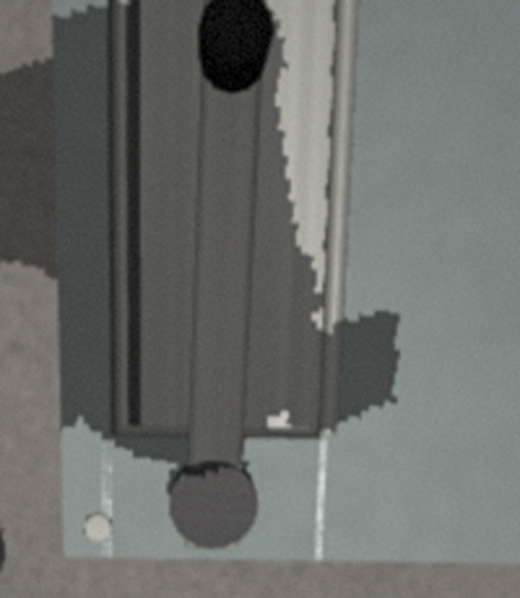

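```bash
sed -i 's/^BC=.*/MO=np.array([0.547,0.284]); BC=MO+0.075*np.array([0.9907,0.1357])/' h.py; python3 - <<'E'
from h import *
tgt([0.543,0.3225,0.229],7.8)
E
```

```text
tcp [0.5531 0.2021 0.3609] q7 -0.18 shift [2.409 0.17  2.64 ] spin 0.16
```

Request:
jog_arm(
  gripper=[38, 38, 38, 38, 38, 38, 38, 38],
  translation=[
    [1, 0.17, 0],
    [2, 0.17, 0],
    [2.41, 0.17, 0.2],
    [2.41, 0.17, 1.0],
    [2.41, 0.17, 1.4],
    [2.41, 0.17, 1.4],
    [2.41, 0.17, 1.4],
    [2.41, 0.17, 1.4],
  ],
  spin=[0.16, 0.16, 0.16, 0.16, 0.16, 0.16, 0.16, 0.16],
)

```text
time: 2.5
tcp_pos: [0.5445, 0.3221, 0.2932]
orientation: [2.065, 2.366, 0.005]
wrist_force: [1.0, -0.1, 0.1]
width: 0.038
```

```bash
python3 - <<'E'
from h import *
cap('wrist','w2.png');cap('side','s2.png');cap('scene','sc2.png')
tgt([0.543,0.3225,0.229],7.8)
E
```

```text
tcp [0.5446 0.3215 0.2929] q7 -0.36 shift [ 0.022 -0.033  1.277] spin -0.01
```

View pics/w2.png

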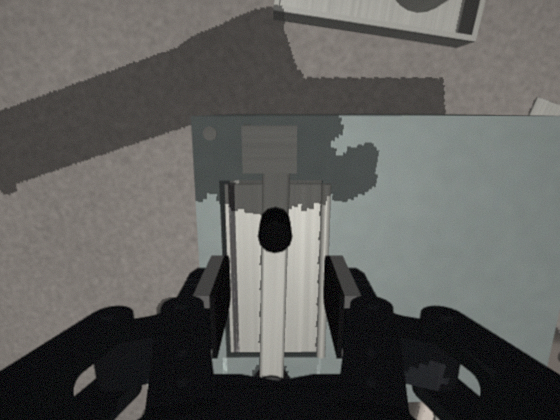

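View pics/s2.png

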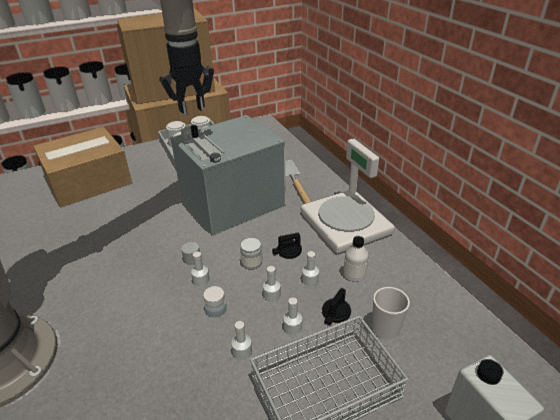

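The knob top (275,222) lies midway between the open fingers (tips near 215 and 338), and the whole mouth is visible. I'll refine the mouth from this view, then go down.

```bash
python3 - <<'E'
from h import *
p,d,c=load('wrist')
print('knobtop',plane(c,[(275,217)],0.254),'catch',plane(c,[(270,150)],0.228))
print('mouth far corners',plane(c,[(225,182),(332,182)],0.21), 'near',plane(c,[(222,354),(326,353)],0.21))
print('exp',[np.round(MO+a*.0315*bx()+b*.062*by(),4) for a,b in ((-1,1),(1,1),(-1,-1),(1,-1))])
print(plane(c,[(192,117)],.21), BC-.12*bx()+.1*by())
cv2.imwrite('pics/w2z.png',cv2.resize(cv2.cvtColor(p[100:390,180:400],cv2.COLOR_RGB2BGR),None,fx=2.,fy=2.,interpolation=2))
E
```

```text
knobtop [[0.54284591 0.33563377 0.254     ]] catch [[0.53597752 0.36583288 0.228     ]]
mouth far corners [[0.5113551  0.34124923 0.21      ]
 [0.57588363 0.34999728 0.21      ]] near [[0.52128162 0.22093244 0.21      ]
 [0.59250846 0.23128752 0.21      ]]
exp [array([0.5074, 0.3412]), array([0.5698, 0.3497]), array([0.5242, 0.2183]), array([0.5866, 0.2268])]
[[0.48839956 0.37691804 0.21      ]] [0.4888412  0.37696642]
```

View pics/w2z.png

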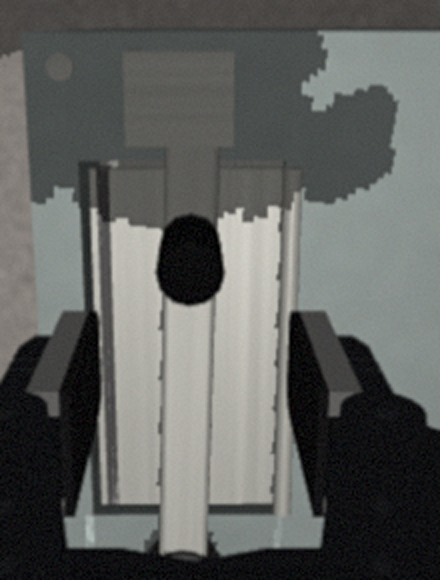

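Request:
jog_arm(
  gripper=[38, 38, 38, 38, 38],
  translation=[
    [0, 0, 0.5],
    [0, 0, 0.9],
    [0, 0, 1.26],
    [0, 0, 1.26],
    [0, 0, 1.26],
  ],
  spin=[0, 0, 0, 0, 0],
)

```text
time: 3.15
tcp_pos: [0.5444, 0.3214, 0.2292]
orientation: [2.067, 2.366, 0.002]
wrist_force: [0.1, -0.7, 0.3]
width: 0.038
```

Request:
jog_arm(
  gripper=[22, 22, 22, 22, 22, 22, 22, 22],
  translation=[
    [0, 0, 0],
    [0, 0, 0],
    [-0.02, 0.33, 0],
    [-0.09, 0.66, 0],
    [-0.21, 0.98, 0],
    [-0.37, 1.27, 0],
    [-0.56, 1.54, 0],
    [-0.79, 1.78, 0],
  ],
  spin=[0, 0, 1.33, 2.67, 4, 5.33, 6.67, 8],
)

```text
time: 3.95
tcp_pos: [0.6378, 0.2948, 0.229]
orientation: [-2.852, -1.314, -0.001]
wrist_force: [-1.3, -0.3, 0.9]
width: 0.0218
```

```bash
python3 - <<'E'
from h import *
YB
o=st(); pv=MO+np.array([.001,.0005])-.08*by()
v=o['tcp_pos'][:2]-pv; print('r',np.hypot(*v),'theta',97.8-np.degrees(np.arctan2(v[1],v[0])), o['joint_pos'][6])
cap('wrist','w3.png')
E
```

```text
t 3.95 tcp [0.6378 0.2948 0.229 ] rv [-2.852e+00 -1.314e+00 -1.000e-03] F [-1.3 -0.3  0.9] w 0.0218
[[0.65, 0.76, -0.0], [0.76, -0.65, 0.001], [0.001, -0.001, -1.0]]
r 0.11939420517961948 theta 49.21339076732097 -0.9867472914417919
```

View pics/w3.png

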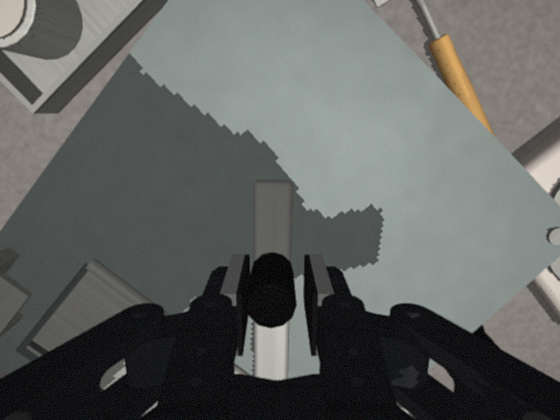

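The bar swings with the fingers: the knob at (270,290) stays between the pads, now at about 49°. I'll go on.

Request:
jog_arm(
  gripper=[22, 22, 22, 22, 22, 22, 22, 22],
  translation=[
    [-0.02, 0.33, 0],
    [-0.09, 0.66, 0],
    [-0.21, 0.98, 0],
    [-0.37, 1.27, 0],
    [-0.56, 1.54, 0],
    [-0.69, 1.69, 0],
    [-0.69, 1.69, 0],
    [-0.69, 1.69, 0],
  ],
  spin=[1.33, 2.67, 4, 5.33, 6.67, 7.3, 7.3, 7.3],
)

```text
time: 4.8
tcp_pos: [0.6796, 0.214, 0.2288]
orientation: [-3.136, -0.168, -0.001]
wrist_force: [-0.0, 0.1, 0.5]
width: 0.0218
```

Request:
jog_arm(
  gripper=[36, 36, 36, 36, 36],
  translation=[
    [0, 0, 0],
    [0, 0, 0],
    [0, 0, -0.8],
    [0, 0, -1.6],
    [0, 0, -2.4],
  ],
  spin=[0, 0, 0, 0, 0],
)

```text
time: 5.3
tcp_pos: [0.6793, 0.2136, 0.3497]
orientation: [3.137, 0.165, -0.0]
wrist_force: [1.1, -0.1, 0.1]
width: 0.0358
```

```bash
cat > bots.py <<'E'
from fit import *
from scipy.cluster.hierarchy import fclusterdata
def bottles():
    for n in ['scene','side']: cap(n)
    return find()
def find():
    res=[]
    for n in ['scene','side']:
        p,d,c=load(n); P=cloud(c,d); z=P[...,2]
        m=((z>0.075)&(z<0.092)&(P[...,0]>0.3)&(P[...,0]<0.75)&(P[...,1]>-0.45)&(P[...,1]<0.15)).astype(np.uint8)
        k,l,s,ce=cv2.connectedComponentsWithStats(m,connectivity=8)
        for i in range(1,k):
            if 15<s[i,4]<200 and s[i,2]<16:
                # cap top centre: use top-facing pixels near z max -> ray of upper blob centroid at z=.085
                v,u=np.nonzero((l==i)&(z>0.0815))
                q=plane(c,[(u.mean(),v.mean())],0.085)[0]
                res.append((n,q[:2]))
    out=[]
    for n,q in res:
        if n=='scene':
            o=[r for k,r in res if k=='side' and np.hypot(*(r-q))<0.025]
            out.append((q,o[0] if o else None))
    for n,q in res:
        if n=='side' and not any(k=='scene' and np.hypot(*(r-q))<0.025 for k,r in res): out.append((None,q))
    for a,b in out: print('scene',None if a is None else np.round(a,4),'side',None if b is None else np.round(b,4),'mean',np.round(np.mean([v for v in (a,b) if v is not None],0),4))
E
python3 - <<'E'
from bots import *
bottles(); st()
p,d,c=cap('side','s4.png'); 
E
```

```text
scene [0.4405 0.0318] side [0.4341 0.0303] mean [0.4373 0.0311]
scene [ 0.4524 -0.2015] side [ 0.4474 -0.2   ] mean [ 0.4499 -0.2008]
scene [ 0.5712 -0.0889] side [ 0.5655 -0.0888] mean [ 0.5683 -0.0889]
scene [ 0.6734 -0.0868] side [ 0.667  -0.0859] mean [ 0.6702 -0.0863]
scene [ 0.5723 -0.1937] side [ 0.5662 -0.1922] mean [ 0.5693 -0.1929]
t 5.4 tcp [0.6823 0.2131 0.3556] rv [-3.135 -0.165 -0.018] F [ 0.1 -0.7  0.6] w 0.0363
[[0.994, 0.105, 0.012], [0.105, -0.994, 0.003], [0.012, -0.002, -1.0]]
```

View pics/s4.png

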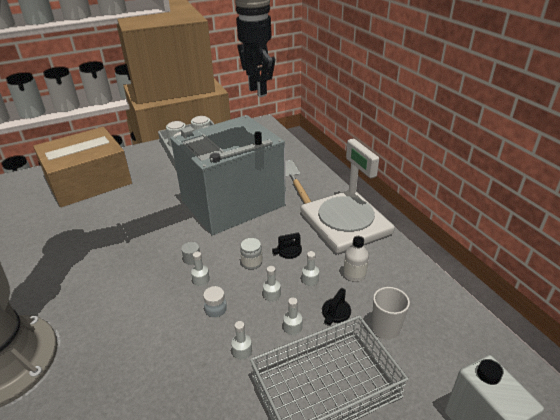

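The bar lies open (pivot (213,157), knob (258,138)). All five bottles are still in place, so I'll take the one at (0.670,-0.086) first.

```bash
python3 - <<'E'
from h import *
tgt([0.671,-0.086,0.20],97.8)
E
```

```text
tcp [0.6812 0.2131 0.3522] q7 -1.57 shift [-0.847  5.932  3.032] spin -0.3
```

Request:
jog_arm(
  gripper=[50, 50, 50, 50, 50, 50, 50, 50],
  translation=[
    [-0.2, 1, 0],
    [-0.4, 2, 0],
    [-0.6, 3, 0.4],
    [-0.85, 4, 1.2],
    [-0.85, 5, 2],
    [-0.85, 5.93, 2.8],
    [-0.85, 5.93, 3.03],
    [-0.85, 5.93, 3.03],
  ],
  spin=[-0.3, -0.3, -0.3, -0.3, -0.3, -0.3, -0.3, -0.3],
)

```text
time: 6.25
tcp_pos: [0.6628, -0.0915, 0.1904]
orientation: [3.134, 0.2, -0.018]
wrist_force: [-0.0, -0.7, -0.0]
width: 0.0501
```

```bash
python3 - <<'E'
from h import *
cap('wrist','w5.png'); tgt([0.671,-0.086,0.048],97.8)
E
```

```text
tcp [ 0.6645 -0.0892  0.1921] q7 -1.05 shift [ 0.162 -0.045  2.881] spin -0.06
```

View pics/w5.png

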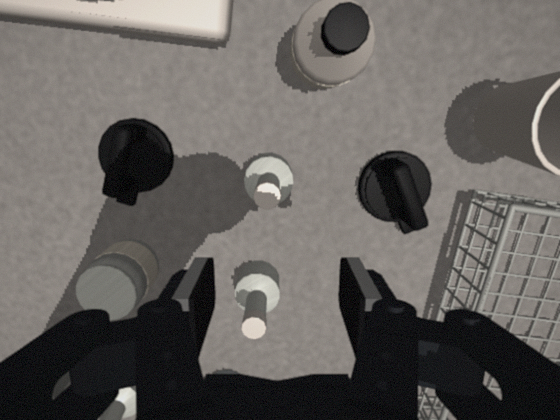

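```bash
cat > wb.py <<'E'
from h import *
def wb():
    p,d,c=load('wrist'); P=cloud(c,d); z=P[...,2]
    m=((z>0.078)&(z<0.09)).astype(np.uint8); k,l,s,ce=cv2.connectedComponentsWithStats(m)
    for i in range(1,k):
        if s[i,4]>80 and s[i,2]<70:
            v,u=np.nonzero((l==i)&(z>.083)); 
            if len(u): print('px',ce[i].round(),s[i].tolist(),'pos',np.round(plane(c,[(u.mean(),v.mean())],0.085)[0],4))
E
python3 -c "
from wb import *
wb()"
```

```text
px [329.  45.] [303, 0, 69, 76, 1808] pos [ 0.7699 -0.1106  0.085 ]
px [535. 121.] [521, 72, 39, 101, 1037] pos [ 0.7427 -0.2509  0.085 ]
px [267. 194.] [253, 180, 28, 29, 620] pos [ 0.672  -0.0838  0.085 ]
px [253. 325.] [241, 312, 26, 27, 535] pos [ 0.5705 -0.086   0.085 ]
```

The wrist view puts this bottle's cap (267,194) at (0.672,-0.084), within 3 mm of the fixed cameras' mean. Next I go down and grip.

```bash
python3 -c "
from h import *
tgt([0.672,-0.0842,0.049],97.8)"
```

```text
tcp [ 0.6645 -0.0892  0.1921] q7 -1.05 shift [ 0.186 -0.078  2.86 ] spin -0.06
```

Request:
jog_arm(
  gripper=[50, 50, 50],
  translation=[
    [0.1, -0.03, 0.9],
    [0.1, -0.03, 0.9],
    [0.1, -0.03, 0.9],
  ],
  spin=[0, 0, 0],
)

```text
time: 6.6
tcp_pos: [0.6728, -0.082, 0.1516]
orientation: [-3.133, -0.216, 0.002]
wrist_force: [1.0, 0.6, -0.1]
width: 0.0499
```

```bash
python3 -c "
from h import *
tgt([0.672,-0.0842,0.049],97.8)"
```

```text
tcp [ 0.6728 -0.082   0.1516] q7 -1.04 shift [-0.02   0.044  2.053] spin 0.01
```

Request:
jog_arm(
  gripper=[50, 50, 50, 50, 5, 5, 5, 5],
  translation=[
    [-0.02, 0.03, 0.8],
    [-0.02, 0.03, 1.6],
    [-0.02, 0.03, 2.05],
    [-0.02, 0.03, 2.05],
    [-0.02, 0.03, 2.05],
    [-0.02, 0.03, 2.05],
    [-0.02, 0.03, 2.05],
    [-0.02, 0.03, 2.05],
  ],
  spin=[0, 0, 0, 0, 0, 0, 0, 0],
  grip_force=70,
)

```text
time: 7.4
tcp_pos: [0.6741, -0.0852, 0.0523]
orientation: [-3.134, -0.213, -0.008]
wrist_force: [-0.4, 1.5, 7.3]
width: 0.0168
```

```bash
python3 -c "
from h import *
st();cap('wrist','w6.png')
m=MO-0.004*bx()
tgt([m[0],m[1],0.36],97.8)"
```

```text
t 7.4 tcp [ 0.6741 -0.0852  0.0523] rv [-3.134 -0.213 -0.008] F [-0.4  1.5  7.3] w 0.0168
[[0.991, 0.135, 0.005], [0.135, -0.991, 0.001], [0.005, -0.0, -1.0]]
tcp [ 0.6741 -0.0852  0.0523] q7 -0.98 shift [-1.573 -7.661 -6.161] spin -0.01
```

View pics/w6.png

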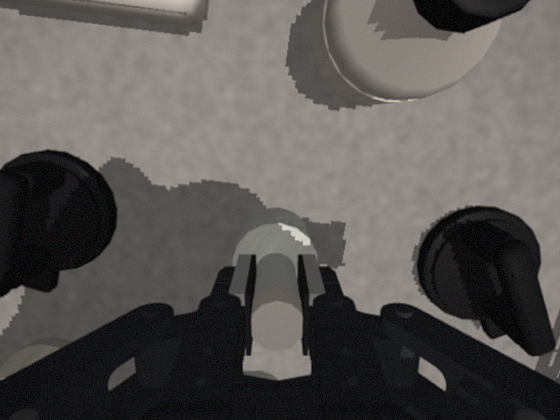

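Neck gripped at (275,320). Lifting and carrying it over the mouth.

```bash
sed -i 's/^MO=np.array(\[0.547,0.284\])/MO=np.array([0.548,0.2845])/' h.py; python3 -c "
from h import *
m=MO-0.004*bx();print(m)
tgt([m[0],m[1],0.32],97.8)"
```

```text
[0.54403701 0.28395714]
tcp [ 0.6741 -0.0852  0.0523] q7 -0.98 shift [-1.555 -7.668 -5.36 ] spin -0.01
```

Request:
jog_arm(
  gripper=[5, 5, 5, 5, 5, 5, 5, 5],
  translation=[
    [0, 0, -0.7],
    [0, 0, -1.6],
    [0, 0, -2.6],
    [0, 0, -3.6],
    [0, -0.3, -4.5],
    [-0.2, -1.0, -5.2],
    [-0.4, -2, -5.4],
    [-0.6, -3, -5.4],
  ],
  spin=[0, 0, 0, 0, 0, 0, 0, 0],
)

```text
time: 8.25
tcp_pos: [0.6239, 0.0555, 0.3229]
orientation: [-3.134, -0.207, -0.01]
wrist_force: [0.0, 0.5, -0.4]
width: 0.0164
```

```bash
python3 -c "
from h import *
st()
m=MO-0.004*bx();print(m)
tgt([m[0],m[1],0.31],97.8)"
```

```text
t 8.25 tcp [0.6239 0.0555 0.3229] rv [-3.134 -0.207 -0.01 ] F [ 0.   0.5 -0.4] w 0.0164
[[0.991, 0.132, 0.006], [0.132, -0.991, 0.001], [0.006, -0.0, -1.0]]
[0.54403701 0.28395714]
tcp [0.6239 0.0555 0.3229] q7 -1.36 shift [-0.983 -4.74   0.253] spin -0.04
```

Request:
jog_arm(
  gripper=[5, 5, 5, 5, 5, 5, 5, 5],
  translation=[
    [-0.2, -1, 0],
    [-0.4, -2, 0],
    [-0.6, -3, 0],
    [-0.8, -4, 0],
    [-0.96, -4.65, 0],
    [-0.96, -4.65, 0],
    [-0.96, -4.65, 0],
    [-0.96, -4.65, 0],
  ],
  spin=[0, 0, 0, 0, 0, 0, 0, 0],
)

```text
time: 9.05
tcp_pos: [0.5451, 0.2777, 0.3199]
orientation: [3.134, 0.208, 0.002]
wrist_force: [-0.1, -0.9, -0.4]
width: 0.0165
```

```bash
python3 -c "
from h import *
st()
m=MO-0.004*bx();print(m)
cap('wrist','w7.png');cap('side','s7.png')
tgt([m[0],m[1],0.28],97.8)"
```

```text
t 9.05 tcp [0.5451 0.2777 0.3199] rv [3.134e+00 2.080e-01 2.000e-03] F [-0.1 -0.9 -0.4] w 0.0165
[[0.991, 0.132, 0.001], [0.132, -0.991, -0.0], [0.001, 0.001, -1.0]]
[0.54403701 0.28395714]
tcp [0.5452 0.2776 0.3198] q7 -1.77 shift [-0.007 -0.13   0.796] spin -0.05
```

View pics/w7.png

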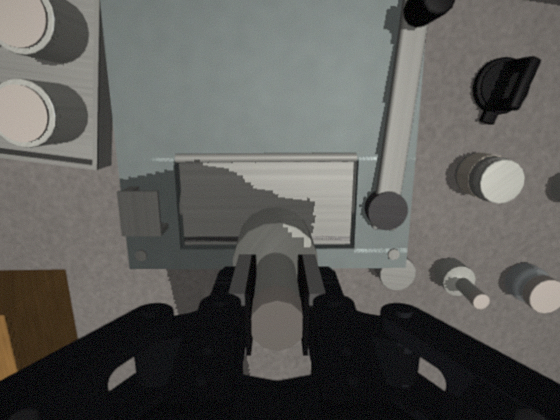

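View pics/s7.png

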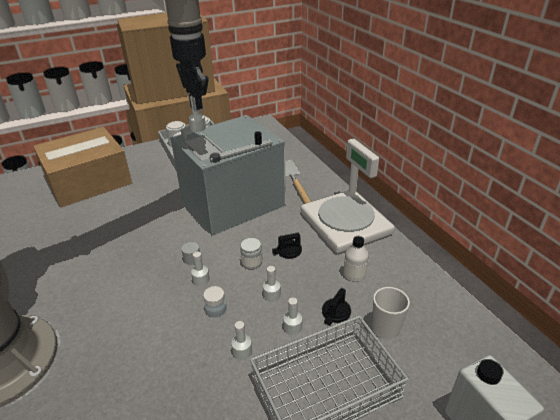

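The mouth is fully visible: corners (178,156), (357,156), (182,247) and (354,247). The bar is clear on the right, with its pivot at (386,210).

```bash
python3 - <<'E'
from h import *
p,d,c=load('wrist')
q=plane(c,[(178,156),(357,156),(182,247),(354,247)],0.21); print(np.round(q,4)); print(q.mean(0)); e=q[1]-q[0];print(np.linalg.norm(e),np.degrees(np.arctan2(e[1],e[0])),np.linalg.norm(q[2]-q[0]))
pv=plane(c,[(386,210)],0.224)[0]; kb=plane(c,[(433,0)],0.254)[0]; print('pivot',pv,'mouth from it',pv[:2]+.08*by(),kb)
cv2.imwrite('pics/w7z.png',cv2.resize(cv2.cvtColor(p[130:280,100:420],cv2.COLOR_RGB2BGR),None,fx=2.4,fy=2.4,interpolation=2))
E
```

```text
[[0.5733 0.3478 0.21  ]
 [0.589  0.2291 0.21  ]
 [0.5091 0.3407 0.21  ]
 [0.5252 0.2192 0.21  ]]
[0.54912517 0.28419901 0.21      ]
0.11973365516359162 -82.45224669533685 0.06459565516422007
pivot [0.55797981 0.20681183 0.224     ] mouth from it [0.54712257 0.28607166] [0.67489173 0.2153688  0.254     ]
```

View pics/w7z.png

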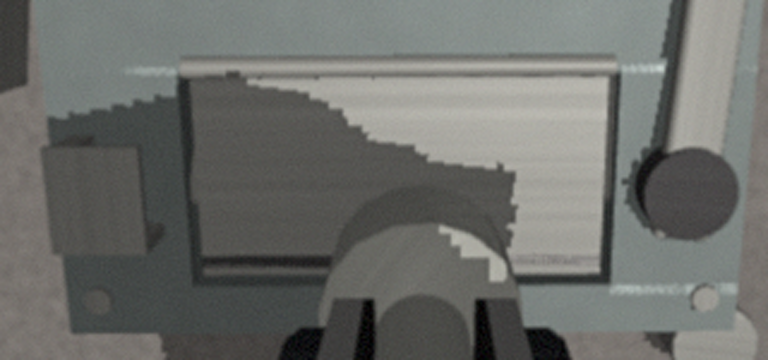

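Request:
jog_arm(
  gripper=[5, 5, 5, 5, 5, 5],
  translation=[
    [0, -0.12, 0.3],
    [0, -0.12, 0.8],
    [0, -0.12, 1.2],
    [0, -0.12, 1.6],
    [0, -0.12, 1.9],
    [0, -0.12, 1.9],
  ],
  spin=[0, 0, 0, 0, 0, 0],
)

```text
time: 9.75
tcp_pos: [0.5409, 0.2846, 0.2211]
orientation: [3.131, 0.211, -0.011]
wrist_force: [-3.9, -2.1, -1.1]
width: 0.0167
```

```bash
python3 -c "
from h import *
st()
tgt([0.546,0.284,0.158],97.8)"
```

```text
t 9.75 tcp [0.5409 0.2846 0.2211] rv [ 3.131  0.211 -0.011] F [-3.9 -2.1 -1.1] w 0.0167
[[0.991, 0.134, -0.007], [0.134, -0.991, -0.004], [-0.007, 0.003, -1.0]]
tcp [0.5409 0.2846 0.2211] q7 -1.73 shift [0.108 0.021 1.26 ] spin -0.02
```

Request:
jog_arm(
  gripper=[5, 5, 5, 5, 5, 5],
  translation=[
    [0.1, 0, 0.2],
    [0.1, 0, 0.6],
    [0.1, 0, 1.0],
    [0.1, 0, 1.26],
    [0.1, 0, 1.26],
    [0.1, 0, 1.26],
  ],
  spin=[0, 0, 0, 0, 0, 0],
)

```text
time: 10.35
tcp_pos: [0.5479, 0.2863, 0.1611]
orientation: [3.134, 0.212, -0.003]
wrist_force: [-2.6, -0.2, -1.6]
width: 0.0168
```

```bash
python3 -c "
from h import *
st()
cap('wrist','w8.png');cap('side','s8.png')"
```

```text
t 10.35 tcp [0.5479 0.2863 0.1611] rv [ 3.134e+00  2.120e-01 -3.000e-03] F [-2.6 -0.2 -1.6] w 0.0168
[[0.991, 0.135, -0.002], [0.135, -0.991, -0.001], [-0.002, 0.0, -1.0]]
```

View pics/w8.png

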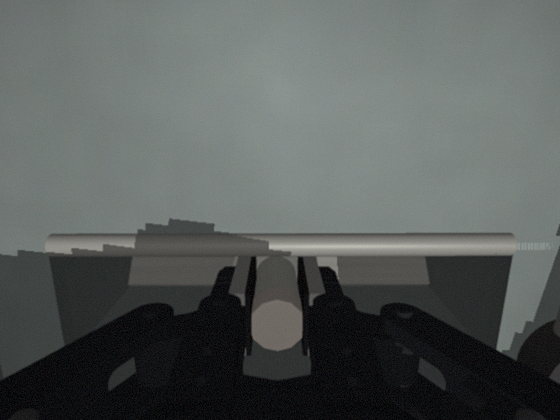

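The bottle is deep in the mouth, with the flap folded behind it (hinge line at row 244). Releasing and backing out.

Request:
jog_arm(
  gripper=[5, 5, 42, 42, 42, 42, 42, 42],
  translation=[
    [0, 0, 0.1],
    [0, 0, 0.1],
    [0, 0, 0.1],
    [0, 0, 0.1],
    [0, 0, 0.1],
    [0, 0, 0.1],
    [0, 0, -0.4],
    [0, 0, -1],
  ],
  spin=[0, 0, 0, 0, 0, 0, 0, 0],
)

```text
time: 11.25
tcp_pos: [0.5475, 0.2864, 0.2105]
orientation: [3.133, 0.212, -0.004]
wrist_force: [0.6, 0.3, 1.0]
width: 0.0424
```

Request:
jog_arm(
  gripper=[42, 42, 42, 42],
  translation=[
    [0, 0, -0.8],
    [0, 0, -1.6],
    [0, 0, -2.4],
    [0, 0, -2.4],
  ],
  spin=[0, 0, 0, 0],
)

```text
time: 11.65
tcp_pos: [0.5525, 0.2873, 0.3382]
orientation: [-3.128, -0.211, -0.02]
wrist_force: [-0.4, 0.1, 0.4]
width: 0.0423
```

```bash
python3 -c "
from bots import *
st()
cap('wrist','w9.png');bottles()"
```

```text
t 11.65 tcp [0.5525 0.2873 0.3382] rv [-3.128 -0.211 -0.02 ] F [-0.4  0.1  0.4] w 0.0423
[[0.991, 0.134, 0.012], [0.134, -0.991, 0.007], [0.013, -0.005, -1.0]]
scene [0.4409 0.0305] side [0.4347 0.0307] mean [0.4378 0.0306]
scene [ 0.4523 -0.2006] side [ 0.4475 -0.2001] mean [ 0.4499 -0.2003]
scene [ 0.5713 -0.0886] side [ 0.5656 -0.0883] mean [ 0.5684 -0.0885]
scene [ 0.5725 -0.1932] side [ 0.5661 -0.1923] mean [ 0.5693 -0.1928]
```

View pics/w9.png

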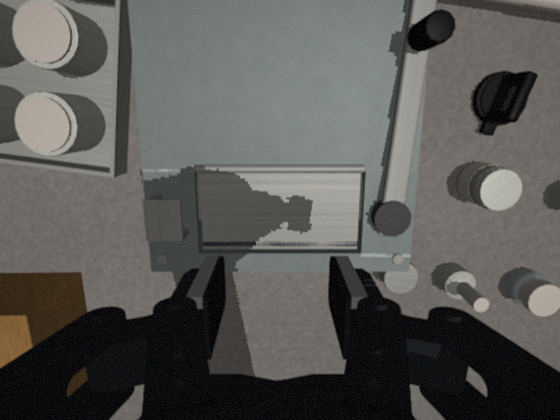

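First bottle is in and the flap is shut (mouth (197,167)-(363,250) closed). Next is the bottle at (0.571,-0.086).

```bash
python3 -c "
from h import *
tgt([0.572,-0.086,0.14],97.8)"
```

```text
tcp [0.5487 0.2867 0.331 ] q7 -1.77 shift [-0.545  7.45   3.815] spin -0.01
```

Request:
jog_arm(
  gripper=[50, 50, 50, 50, 50, 50, 50, 50],
  translation=[
    [-0.1, 1, 0],
    [-0.2, 2, 0],
    [-0.3, 3, 0.5],
    [-0.4, 4, 1.2],
    [-0.5, 5, 2],
    [-0.54, 6, 2.8],
    [-0.54, 7, 3.4],
    [-0.54, 7.45, 3.8],
  ],
  spin=[0, 0, 0, 0, 0, 0, 0, 0],
)

```text
time: 12.6
tcp_pos: [0.5677, -0.0606, 0.1591]
orientation: [-3.134, -0.212, 0.002]
wrist_force: [0.4, 1.3, 0.3]
width: 0.0499
```

Request:
jog_arm(
  gripper=[50, 50, 50],
  translation=[
    [0, 0, 0],
    [0, 0, 0],
    [0, 0, 0],
  ],
  spin=[0, 0, 0],
)

```text
time: 12.9
tcp_pos: [0.5688, -0.0578, 0.1613]
orientation: [-3.134, -0.215, 0.0]
wrist_force: [0.8, 0.6, -0.6]
width: 0.0497
```

```bash
python3 -c "
from wb import *
cap('wrist','w10.png');wb()
tgt([0.572,-0.086,0.049],97.8)"
```

```text
px [322. 226.] [307, 210, 31, 33, 774] pos [ 0.5703 -0.0858  0.085 ]
px [484. 247.] [467, 231, 35, 32, 837] pos [ 0.5705 -0.1894  0.085 ]
px [126. 391.] [118, 386, 18, 11, 119] pos [0.4339 0.0295 0.085 ]
px [442. 409.] [433, 396, 21, 23, 194] pos [ 0.4478 -0.1938  0.085 ]
tcp [ 0.5691 -0.0575  0.1617] q7 -1.09 shift [-0.023  0.575  2.254] spin 0.01
```

Request:
jog_arm(
  gripper=[50, 50, 50, 50, 5, 5, 5, 5],
  translation=[
    [0, 0.57, 0.3],
    [0, 0.57, 1.2],
    [0, 0.57, 2.1],
    [0, 0.57, 2.24],
    [0, 0.57, 2.24],
    [0, 0.57, 2.24],
    [0, 0.57, 2.24],
    [0, 0.57, 2.24],
  ],
  spin=[0, 0, 0, 0, 0, 0, 0, 0],
)

```text
time: 13.75
tcp_pos: [0.5744, -0.0874, 0.0519]
orientation: [-3.134, -0.213, -0.007]
wrist_force: [0.2, 1.7, 5.1]
width: 0.0167
```

Request:
jog_arm(
  gripper=[5, 5, 5, 5, 5, 5, 5, 5],
  translation=[
    [0, 0, -0.7],
    [0, 0, -1.6],
    [0, 0, -2.6],
    [0, 0, -3.6],
    [0, -0.3, -4.5],
    [0, -1.0, -5.2],
    [0, -2, -5.4],
    [0, -2, -5.4],
  ],
  spin=[0, 0, 0, 0, 0, 0, 0, 0],
)

```text
time: 14.55
tcp_pos: [0.5599, 0.0205, 0.322]
orientation: [-3.126, -0.231, -0.007]
wrist_force: [-0.4, 0.5, -2.0]
width: 0.0164
```

```bash
python3 -c "
from h import *
st();tgt([0.546,0.285,0.32],97.8)"
```

```text
t 14.55 tcp [0.5599 0.0205 0.322 ] rv [-3.126 -0.231 -0.007] F [-0.4  0.5 -2. ] w 0.0164
[[0.989, 0.147, 0.004], [0.147, -0.989, 0.007], [0.005, -0.006, -1.0]]
tcp [0.5599 0.0205 0.322 ] q7 -1.35 shift [ 0.501 -5.273  0.076] spin 0.11
```

Request:
jog_arm(
  gripper=[5, 5, 5, 5, 5, 5, 5, 5],
  translation=[
    [0.1, -1, 0],
    [0.2, -2, 0],
    [0.3, -3, 0],
    [0.4, -4, 0],
    [0.45, -5, 0],
    [0.45, -5.28, 0],
    [0.45, -5.28, 0],
    [0.45, -5.28, 0],
  ],
  spin=[0, 0, 0, 0, 0, 0, 0, 0],
)

```text
time: 15.35
tcp_pos: [0.546, 0.2744, 0.3198]
orientation: [3.133, 0.21, 0.0]
wrist_force: [-0.4, -0.8, -1.0]
width: 0.0167
```

```bash
python3 -c "
from h import *
st();tgt([0.546,0.285,0.157],97.8)"
```

```text
t 15.35 tcp [0.546  0.2744 0.3198] rv [3.133 0.21  0.   ] F [-0.4 -0.8 -1. ] w 0.0167
[[0.991, 0.133, 0.0], [0.133, -0.991, -0.001], [0.0, 0.001, -1.0]]
tcp [0.546  0.2744 0.3198] q7 -1.76 shift [ 0.027 -0.214  3.256] spin -0.02
```

Request:
jog_arm(
  gripper=[5, 5, 5, 5, 5, 5, 5, 5],
  translation=[
    [0.06, -0.2, 0.3],
    [0.06, -0.2, 0.8],
    [0.06, -0.2, 1.2],
    [0.06, -0.2, 1.6],
    [0.06, -0.2, 2],
    [0.06, -0.2, 2.5],
    [0.06, -0.2, 3],
    [0.06, -0.2, 3.3],
  ],
  spin=[0, 0, 0, 0, 0, 0, 0, 0],
)

```text
time: 16.15
tcp_pos: [0.5462, 0.2847, 0.1522]
orientation: [3.133, 0.208, -0.006]
wrist_force: [-1.6, -0.3, 1.1]
width: 0.0166
```

Request:
jog_arm(
  gripper=[5, 5, 42, 42, 42, 42, 42, 42],
  translation=[
    [0, 0, 0.06],
    [0, 0, 0.06],
    [0, 0, 0.06],
    [0, 0, 0.06],
    [0, 0, 0.06],
    [0, 0, 0.06],
    [0, 0, -0.6],
    [0, 0, -1.4],
  ],
  spin=[0, 0, 0, 0, 0, 0, 0, 0],
)

```text
time: 16.95
tcp_pos: [0.5467, 0.2866, 0.2242]
orientation: [3.133, 0.212, -0.003]
wrist_force: [0.7, 0.8, -0.7]
width: 0.0421
```

Request:
jog_arm(
  gripper=[42, 42, 42, 42],
  translation=[
    [0, 0, -0.8],
    [0, 0, -1.6],
    [0, 0, -2],
    [0, 0, -2],
  ],
  spin=[0, 0, 0, 0],
)

```text
time: 17.35
tcp_pos: [0.5503, 0.2872, 0.3293]
orientation: [-3.13, -0.211, -0.014]
wrist_force: [-0.9, 0.3, -0.1]
width: 0.0418
```

```bash
python3 -c "
from bots import *
cap('wrist','w11.png');bottles();st()
tgt([0.5725,-0.1905,0.14],97.8)"
```

```text
scene [0.4407 0.0308] side [0.4346 0.031 ] mean [0.4377 0.0309]
scene [ 0.4529 -0.2012] side [ 0.4474 -0.2002] mean [ 0.4501 -0.2007]
scene [ 0.5717 -0.193 ] side [ 0.5663 -0.1917] mean [ 0.569  -0.1923]
scene [ 0.7396 -0.3142] side None mean [ 0.7396 -0.3142]
t 17.5 tcp [0.5472 0.2866 0.3238] rv [-3.134e+00 -2.120e-01  1.000e-03] F [ 0.4  0.5 -0.1] w 0.0419
[[0.991, 0.135, -0.0], [0.135, -0.991, 0.0], [-0.0, -0.0, -1.0]]
tcp [0.5472 0.2866 0.3238] q7 -1.77 shift [-0.783  9.523  3.676] spin -0.01
```

View pics/w11.png

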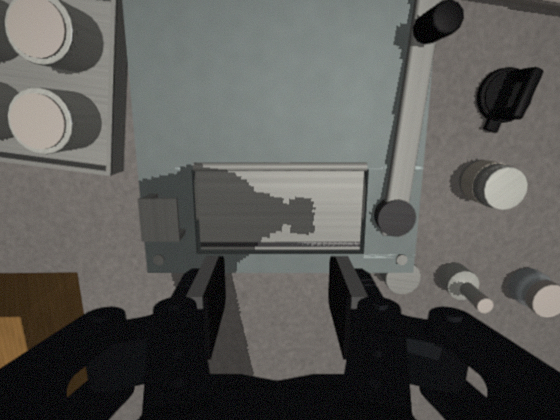

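Second bottle in, flap shut again. Third: (0.571,-0.190).

Request:
jog_arm(
  gripper=[50, 50, 50, 50, 50, 50, 50, 50],
  translation=[
    [-0.1, 1, 0],
    [-0.2, 2, 0],
    [-0.3, 2.95, 0.3],
    [-0.4, 3.9, 0.6],
    [-0.5, 4.8, 1],
    [-0.6, 5.7, 1.4],
    [-0.7, 6.6, 1.8],
    [-0.78, 7.5, 2.2],
  ],
  spin=[0, 0, 0, 0, 0, 0, 0, 0],
)

```text
time: 18.3
tcp_pos: [0.5582, -0.0917, 0.2124]
orientation: [-3.134, -0.212, 0.003]
wrist_force: [0.3, 0.8, 0.9]
width: 0.05
```

Request:
jog_arm(
  gripper=[50, 50, 50, 50, 50],
  translation=[
    [0, 0.8, 0.5],
    [0, 1.6, 1],
    [0, 2.02, 1.45],
    [0, 2.02, 1.45],
    [0, 2.02, 1.45],
  ],
  spin=[0, 0, 0, 0, 0],
)

```text
time: 18.8
tcp_pos: [0.5718, -0.1903, 0.1406]
orientation: [-3.134, -0.21, 0.004]
wrist_force: [0.0, 0.1, -0.8]
width: 0.0499
```

```bash
python3 -c "
from wb import *
cap('wrist','w12.png');wb()
tgt([0.5725,-0.190,0.049],97.8)"
```

```text
px [276. 234.] [260, 217, 33, 35, 922] pos [ 0.5708 -0.1901  0.085 ]
tcp [ 0.5728 -0.1894  0.1416] q7 -0.83 shift [-0.007  0.013  1.852] spin -0.0
```

Request:
jog_arm(
  gripper=[50, 50, 50, 5, 5, 5, 5],
  translation=[
    [0, 0.01, 0.8],
    [0, 0.01, 1.6],
    [0, 0.01, 1.85],
    [0, 0.01, 1.85],
    [0, 0.01, 1.85],
    [0, 0.01, 1.85],
    [0, 0.01, 1.85],
  ],
  spin=[0, 0, 0, 0, 0, 0, 0],
)

```text
time: 19.55
tcp_pos: [0.5743, -0.1913, 0.0516]
orientation: [3.134, 0.212, 0.005]
wrist_force: [0.3, 0.7, 4.8]
width: 0.017
```

Request:
jog_arm(
  gripper=[5, 5, 5, 5, 5, 5, 5, 5],
  translation=[
    [0, 0, -0.7],
    [0, 0, -1.6],
    [0, -0.1, -2.6],
    [0, -0.6, -3.4],
    [0.1, -1.2, -4.2],
    [0.2, -1.8, -5],
    [0.3, -2.7, -5.4],
    [0.4, -3.7, -5.4],
  ],
  spin=[0, 0, 0, 0, 0, 0, 0, 0],
)

```text
time: 20.35
tcp_pos: [0.5696, -0.006, 0.3246]
orientation: [-3.134, -0.206, -0.014]
wrist_force: [0.3, 0.4, -0.4]
width: 0.0168
```

```bash
python3 -c "
from h import *
st();tgt([0.546,0.285,0.32],97.8)"
```

```text
t 20.35 tcp [ 0.5696 -0.006   0.3246] rv [-3.134 -0.206 -0.014] F [ 0.3  0.4 -0.4] w 0.0168
[[0.991, 0.131, 0.009], [0.131, -0.991, 0.001], [0.009, -0.0, -1.0]]
tcp [ 0.5696 -0.006   0.3246] q7 -1.30 shift [ 0.292 -5.831  0.094] spin -0.05
```

Request:
jog_arm(
  gripper=[5, 5, 5, 5, 5, 5, 5, 5],
  translation=[
    [0.05, -1, 0],
    [0.1, -2, 0],
    [0.15, -3, 0],
    [0.2, -4, 0],
    [0.25, -5, 0],
    [0.29, -5.7, 0],
    [0.29, -5.7, 0],
    [0.29, -5.7, 0],
  ],
  spin=[0, 0, 0, 0, 0, 0, 0, 0],
)

```text
time: 21.15
tcp_pos: [0.5436, 0.2798, 0.32]
orientation: [3.134, 0.215, 0.001]
wrist_force: [-0.5, -0.7, -0.8]
width: 0.0163
```

```bash
python3 -c "
from h import *
st();tgt([0.546,0.285,0.157],97.8)"
```

```text
t 21.15 tcp [0.5436 0.2798 0.32  ] rv [3.134e+00 2.150e-01 1.000e-03] F [-0.5 -0.7 -0.8] w 0.0163
[[0.991, 0.136, 0.001], [0.136, -0.991, -0.0], [0.0, 0.001, -1.0]]
tcp [0.5436 0.2798 0.32  ] q7 -1.77 shift [ 0.06  -0.099  3.259] spin 0.01
```

Request:
jog_arm(
  gripper=[5, 5, 5, 5, 5, 5, 5, 5],
  translation=[
    [0.1, -0.1, 0.3],
    [0.1, -0.1, 0.8],
    [0.1, -0.1, 1.2],
    [0.1, -0.1, 1.6],
    [0.1, -0.1, 2],
    [0.1, -0.1, 2.5],
    [0.1, -0.1, 3],
    [0.1, -0.1, 3.3],
  ],
  spin=[0, 0, 0, 0, 0, 0, 0, 0],
)

```text
time: 21.95
tcp_pos: [0.5471, 0.2827, 0.1524]
orientation: [3.133, 0.207, -0.005]
wrist_force: [-1.3, -0.3, 1.6]
width: 0.0169
```

Request:
jog_arm(
  gripper=[5, 5, 42, 42, 42, 42, 42, 42],
  translation=[
    [0, 0, 0.06],
    [0, 0, 0.06],
    [0, 0, 0.06],
    [0, 0, 0.06],
    [0, 0, 0.06],
    [0, 0, 0.06],
    [0, 0, -0.6],
    [0, 0, -1.4],
  ],
  spin=[0, 0, 0, 0, 0, 0, 0, 0],
)

```text
time: 22.75
tcp_pos: [0.5474, 0.285, 0.2242]
orientation: [3.133, 0.212, -0.003]
wrist_force: [0.9, 0.7, 0.2]
width: 0.042
```

Request:
jog_arm(
  gripper=[42, 42, 42, 42],
  translation=[
    [0, 0, -0.8],
    [0, 0, -1.6],
    [0, 0, -2],
    [0, 0, -2],
  ],
  spin=[0, 0, 0, 0],
)

```text
time: 23.15
tcp_pos: [0.551, 0.2857, 0.3293]
orientation: [-3.13, -0.212, -0.014]
wrist_force: [-0.1, 0.3, 0.5]
width: 0.042
```

```bash
python3 -c "
from bots import *
cap('wrist','w13.png');bottles();st()
cap('side','s13.png')
tgt([0.4405,0.033,0.14],97.8)"
```

```text
scene [0.4416 0.0304] side [0.4345 0.0306] mean [0.4381 0.0305]
scene [ 0.4529 -0.2006] side [ 0.4474 -0.1999] mean [ 0.4501 -0.2002]
t 23.3 tcp [0.548  0.285  0.3238] rv [-3.134 -0.212  0.   ] F [-0.1  0.2 -0.8] w 0.0422
[[0.991, 0.135, -0.0], [0.135, -0.991, 0.0], [-0.0, -0.0, -1.0]]
tcp [0.5476 0.2849 0.3233] q7 -1.77 shift [-2.797  4.701  3.673] spin -0.01
```

View pics/w13.png

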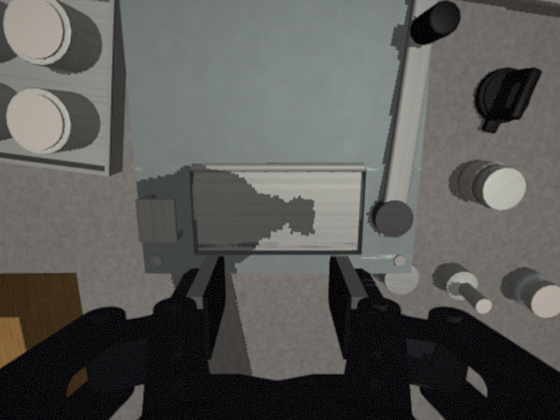

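View pics/s13.png

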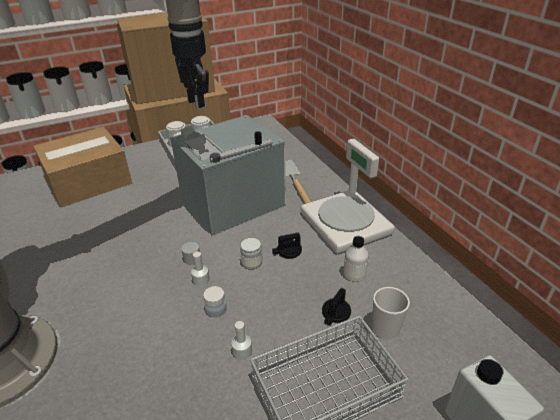

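Third in, flap shut. Next is the bottle at (0.440,0.033). I stay high until clear of the bin.

Request:
jog_arm(
  gripper=[42, 42, 42, 42, 42, 42, 42, 42],
  translation=[
    [-0.5, 0.85, 0],
    [-1, 1.7, 0],
    [-1.5, 2.5, 0],
    [-2, 3.4, 0],
    [-2.5, 4.2, 0.1],
    [-2.8, 4.7, 0.8],
    [-2.8, 4.7, 1.7],
    [-2.8, 4.7, 2.6],
  ],
  spin=[0, 0, 0, 0, 0, 0, 0, 0],
)

```text
time: 24.15
tcp_pos: [0.4403, 0.0327, 0.1931]
orientation: [-3.131, -0.209, -0.003]
wrist_force: [0.6, 1.7, -0.3]
width: 0.0422
```

Request:
jog_arm(
  gripper=[42, 42, 42],
  translation=[
    [0, 0, 0.9],
    [0, 0, 0.9],
    [0, 0, 0.9],
  ],
  spin=[0, 0, 0],
)

```text
time: 24.45
tcp_pos: [0.4406, 0.0326, 0.1495]
orientation: [3.133, 0.21, -0.003]
wrist_force: [-0.1, 0.2, 1.1]
width: 0.042
```

```bash
python3 -c "
from wb import *
cap('wrist','w14.png');wb()
tgt([0.4405,0.033,0.049],97.8)"
```

```text
px [10. 29.] [0, 0, 24, 58, 883] pos [0.5286 0.1826 0.085 ]
px [274. 231.] [259, 214, 32, 34, 848] pos [0.4389 0.0334 0.085 ]
tcp [0.4421 0.033  0.1509] q7 -1.42 shift [-0.035 -0.004  2.038] spin -0.01
```

View pics/w14.png

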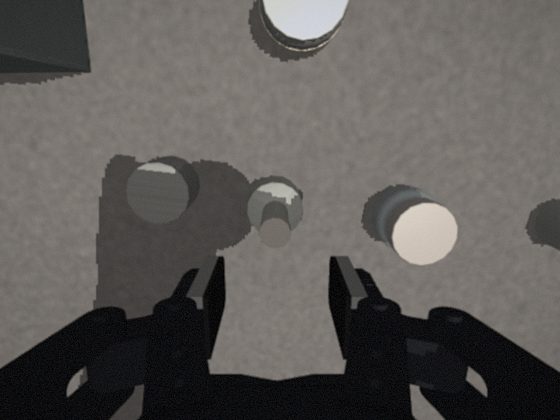

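Cap at (275,231) is in line. The pot (158,192) and jar (422,230) are clear of the fingers. Descend, grip, lift.

Request:
jog_arm(
  gripper=[42, 42, 42, 42, 5, 5, 5, 5],
  translation=[
    [-0.02, 0, 0.8],
    [-0.02, 0, 1.6],
    [-0.02, 0, 2.04],
    [-0.02, 0, 2.04],
    [-0.02, 0, 2.04],
    [-0.02, 0, 2.04],
    [-0.02, 0, 2.04],
    [-0.02, 0, 2.04],
  ],
  spin=[0, 0, 0, 0, 0, 0, 0, 0],
)

```text
time: 25.3
tcp_pos: [0.4426, 0.0338, 0.0501]
orientation: [-3.132, -0.212, -0.008]
wrist_force: [-0.1, 0.2, 9.6]
width: 0.0168
```

Request:
jog_arm(
  gripper=[5, 5, 5, 5, 5, 5, 5, 5],
  translation=[
    [0, 0, -0.7],
    [0, 0, -1.6],
    [0, 0, -2.6],
    [0, 0, -3.6],
    [0, 0, -4.6],
    [0, 0, -5.4],
    [0, 0, -5.4],
    [0, 0, -5.4],
  ],
  spin=[0, 0, 0, 0, 0, 0, 0, 0],
)

```text
time: 26.1
tcp_pos: [0.4404, 0.0328, 0.3187]
orientation: [-3.131, -0.212, -0.004]
wrist_force: [-0.6, -0.5, -0.6]
width: 0.0169
```

```bash
python3 -c "
from h import *
st();tgt([0.546,0.285,0.32],97.8)"
```

```text
t 26.1 tcp [0.4404 0.0328 0.3187] rv [-3.131 -0.212 -0.004] F [-0.6 -0.5 -0.6] w 0.0169
[[0.991, 0.134, 0.002], [0.134, -0.991, 0.004], [0.003, -0.003, -1.0]]
tcp [0.4404 0.0328 0.3187] q7 -1.72 shift [ 2.771e+00 -4.714e+00 -4.000e-03] spin -0.01
```

Request:
jog_arm(
  gripper=[5, 5, 5, 5, 5, 5, 5, 5],
  translation=[
    [0.5, -0.85, 0],
    [1, -1.7, 0],
    [1.5, -2.5, 0],
    [2, -3.4, 0],
    [2.5, -4.2, 0],
    [2.78, -4.74, 0],
    [2.78, -4.74, 0],
    [2.78, -4.74, 0],
  ],
  spin=[0, 0, 0, 0, 0, 0, 0, 0],
)

```text
time: 26.9
tcp_pos: [0.5453, 0.2858, 0.3155]
orientation: [3.131, 0.211, -0.004]
wrist_force: [0.2, -0.5, -0.9]
width: 0.0165
```

```bash
python3 -c "
from h import *
st();tgt([0.546,0.285,0.157],97.8)"
```

```text
t 26.9 tcp [0.5453 0.2858 0.3155] rv [ 3.131  0.211 -0.004] F [ 0.2 -0.5 -0.9] w 0.0165
[[0.991, 0.134, -0.002], [0.134, -0.991, -0.004], [-0.003, 0.004, -1.0]]
tcp [0.5453 0.2858 0.3155] q7 -1.71 shift [0.022 0.006 3.171] spin -0.01
```

Request:
jog_arm(
  gripper=[5, 5, 5, 5, 5, 5, 5, 5],
  translation=[
    [0.06, 0, 0.3],
    [0.06, 0, 0.8],
    [0.06, 0, 1.2],
    [0.06, 0, 1.6],
    [0.06, 0, 2],
    [0.06, 0, 2.5],
    [0.06, 0, 3],
    [0.06, 0, 3.25],
  ],
  spin=[0, 0, 0, 0, 0, 0, 0, 0],
)

```text
time: 27.7
tcp_pos: [0.5498, 0.2854, 0.1574]
orientation: [-3.132, -0.207, -0.003]
wrist_force: [-1.7, 0.1, 0.9]
width: 0.0162
```

Request:
jog_arm(
  gripper=[5, 5, 42, 42, 42, 42, 42, 42],
  translation=[
    [0, 0, 0.06],
    [0, 0, 0.06],
    [0, 0, 0.06],
    [0, 0, 0.06],
    [0, 0, 0.06],
    [0, 0, 0.06],
    [0, 0, -0.6],
    [0, 0, -1.4],
  ],
  spin=[0, 0, 0, 0, 0, 0, 0, 0],
)

```text
time: 28.5
tcp_pos: [0.5482, 0.2873, 0.2246]
orientation: [3.133, 0.212, -0.002]
wrist_force: [0.3, 1.5, 0.2]
width: 0.0419
```

Request:
jog_arm(
  gripper=[42, 42, 42, 42],
  translation=[
    [0, 0, -0.8],
    [0, 0, -1.6],
    [0, 0, -2],
    [0, 0, -2],
  ],
  spin=[0, 0, 0, 0],
)

```text
time: 28.9
tcp_pos: [0.5518, 0.2878, 0.3297]
orientation: [-3.13, -0.212, -0.015]
wrist_force: [-0.9, -0.0, -0.4]
width: 0.0421
```

```bash
python3 -c "
from bots import *
cap('wrist','w15.png');bottles();st()
tgt([0.453,-0.198,0.14],97.8)"
```

```text
scene [ 0.4521 -0.2007] side [ 0.4471 -0.2002] mean [ 0.4496 -0.2005]
t 29.05 tcp [0.5487 0.2872 0.3244] rv [-3.134 -0.212  0.   ] F [ 0.6  0.5 -0.7] w 0.0419
[[0.991, 0.135, -0.0], [0.135, -0.991, 0.0], [-0.0, -0.0, -1.0]]
tcp [0.5487 0.2872 0.3244] q7 -1.71 shift [-3.205  9.359  3.685] spin -0.01
```

View pics/w15.png

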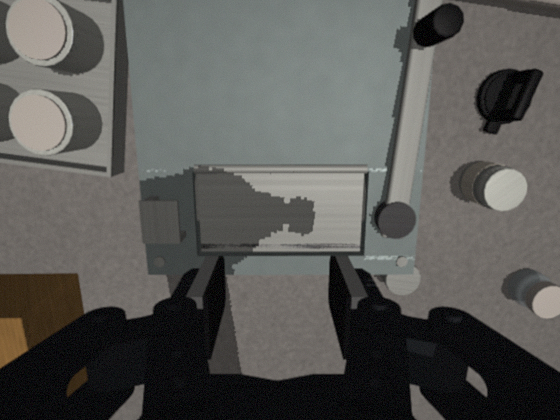

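Fourth in, flap shut. Last bottle: (0.452,-0.198).

Request:
jog_arm(
  gripper=[45, 45, 45, 45, 45, 45, 45, 45],
  translation=[
    [-0.3, 0.9, 0],
    [-0.6, 1.8, 0],
    [-0.9, 2.7, 0],
    [-1.2, 3.6, 0],
    [-1.5, 4.5, 0.3],
    [-1.8, 5.4, 0.6],
    [-2.1, 6.3, 0.9],
    [-2.4, 7.2, 1.2],
  ],
  spin=[0, 0, 0, 0, 0, 0, 0, 0],
)

```text
time: 29.85
tcp_pos: [0.4771, -0.0871, 0.2635]
orientation: [-3.133, -0.213, 0.001]
wrist_force: [1.3, -0.9, 0.3]
width: 0.0449
```

Request:
jog_arm(
  gripper=[45, 45, 45, 45, 45, 45, 45],
  translation=[
    [-0.3, 0.8, 0.3],
    [-0.6, 1.5, 0.8],
    [-0.8, 2.15, 1.4],
    [-0.8, 2.15, 2.2],
    [-0.8, 2.15, 2.45],
    [-0.8, 2.15, 2.45],
    [-0.8, 2.15, 2.45],
  ],
  spin=[0, 0, 0, 0, 0, 0, 0],
)

```text
time: 30.55
tcp_pos: [0.4541, -0.1974, 0.1433]
orientation: [3.134, 0.214, 0.001]
wrist_force: [-0.0, 0.5, -0.2]
width: 0.0454
```

```bash
python3 -c "
from wb import *
cap('wrist','w16.png');wb()
tgt([0.4535,-0.198,0.049],97.8)"
```

```text
px [276. 236.] [260, 219, 33, 35, 892] pos [ 0.4516 -0.1978  0.085 ]
tcp [ 0.4546 -0.1975  0.1439] q7 -0.73 shift [-0.028  0.006  1.898] spin 0.01
```

Request:
jog_arm(
  gripper=[45, 45, 45, 5, 5, 5, 5],
  translation=[
    [-0.03, 0, 0.8],
    [-0.03, 0, 1.6],
    [-0.03, 0, 1.9],
    [-0.03, 0, 1.9],
    [-0.03, 0, 1.9],
    [-0.03, 0, 1.9],
    [-0.03, 0, 1.9],
  ],
  spin=[0, 0, 0, 0, 0, 0, 0],
)

```text
time: 31.3
tcp_pos: [0.453, -0.1984, 0.0491]
orientation: [3.134, 0.212, 0.005]
wrist_force: [0.0, 0.8, 4.5]
width: 0.0173
```

Request:
jog_arm(
  gripper=[5, 5, 5, 5, 5, 5, 5, 5],
  translation=[
    [0, 0, -0.7],
    [0, 0, -1.6],
    [0, 0, -2.6],
    [0.3, -0.5, -3.4],
    [0.6, -1.2, -4.1],
    [0.9, -1.9, -4.8],
    [1.2, -2.7, -5.4],
    [1.5, -3.6, -5.4],
  ],
  spin=[0, 0, 0, 0, 0, 0, 0, 0],
)

```text
time: 32.1
tcp_pos: [0.5037, -0.0123, 0.3221]
orientation: [-3.132, -0.207, -0.014]
wrist_force: [0.8, 0.4, -0.1]
width: 0.017
```

```bash
python3 -c "
from h import *
st();tgt([0.546,0.285,0.32],97.8)"
```

```text
t 32.1 tcp [ 0.5037 -0.0123  0.3221] rv [-3.132 -0.207 -0.014] F [ 0.8  0.4 -0.1] w 0.017
[[0.991, 0.132, 0.009], [0.132, -0.991, 0.003], [0.009, -0.002, -1.0]]
tcp [ 0.5037 -0.0123  0.3221] q7 -1.35 shift [ 1.62  -5.783  0.068] spin -0.04
```

Request:
jog_arm(
  gripper=[5, 5, 5, 5, 5, 5, 5, 5],
  translation=[
    [0.25, -0.9, 0],
    [0.5, -1.8, 0],
    [0.75, -2.7, 0],
    [1, -3.6, 0],
    [1.3, -4.6, 0],
    [1.55, -5.5, 0],
    [1.58, -5.65, 0],
    [1.58, -5.65, 0],
  ],
  spin=[0, 0, 0, 0, 0, 0, 0, 0],
)

```text
time: 32.9
tcp_pos: [0.5412, 0.2812, 0.3173]
orientation: [3.133, 0.218, 0.0]
wrist_force: [-0.1, -1.4, -1.2]
width: 0.0167
```

Request:
jog_arm(
  gripper=[5, 5],
  translation=[
    [0, 0, 0],
    [0, 0, 0],
  ],
  spin=[0, 0],
)

```text
time: 33.1
tcp_pos: [0.5421, 0.2761, 0.3183]
orientation: [-3.134, -0.206, -0.001]
wrist_force: [0.5, 0.4, -0.7]
width: 0.0169
```

```bash
python3 -c "
from h import *
st();tgt([0.546,0.285,0.157],97.8)"
```

```text
t 33.1 tcp [0.5421 0.2761 0.3183] rv [-3.134e+00 -2.060e-01 -1.000e-03] F [ 0.5  0.4 -0.7] w 0.0169
[[0.991, 0.131, 0.001], [0.131, -0.991, 0.0], [0.001, -0.0, -1.0]]
tcp [0.5421 0.2761 0.3183] q7 -1.68 shift [ 0.099 -0.165  3.226] spin -0.05
```

Request:
jog_arm(
  gripper=[5, 5, 5, 5, 5, 5, 5, 5],
  translation=[
    [0.14, -0.16, 0.3],
    [0.14, -0.16, 0.8],
    [0.14, -0.16, 1.2],
    [0.14, -0.16, 1.6],
    [0.14, -0.16, 2],
    [0.14, -0.16, 2.5],
    [0.14, -0.16, 3],
    [0.14, -0.16, 3.3],
  ],
  spin=[0, 0, 0, 0, 0, 0, 0, 0],
)

```text
time: 33.9
tcp_pos: [0.546, 0.2871, 0.1499]
orientation: [3.134, 0.21, -0.006]
wrist_force: [-1.4, 1.1, 1.3]
width: 0.0172
```

Request:
jog_arm(
  gripper=[5, 5, 42, 42, 42, 42, 42, 42],
  translation=[
    [0, 0, 0.06],
    [0, 0, 0.06],
    [0, 0, 0.06],
    [0, 0, 0.06],
    [0, 0, 0.06],
    [0, 0, 0.06],
    [0, 0, -0.6],
    [0, 0, -1.4],
  ],
  spin=[0, 0, 0, 0, 0, 0, 0, 0],
)

```text
time: 34.7
tcp_pos: [0.5469, 0.2879, 0.2222]
orientation: [3.133, 0.212, -0.002]
wrist_force: [1.2, 0.5, 0.0]
width: 0.0417
```

Request:
jog_arm(
  gripper=[42, 42, 42, 42],
  translation=[
    [0, 0, -0.8],
    [0, 0, -1.6],
    [0, 0, -2],
    [0, 0, -2],
  ],
  spin=[0, 0, 0, 0],
)

```text
time: 35.1
tcp_pos: [0.5504, 0.2883, 0.3269]
orientation: [-3.13, -0.211, -0.014]
wrist_force: [0.7, -0.4, -1.2]
width: 0.0415
```

```bash
python3 -c "
from bots import *
cap('wrist','w17.png');bottles();st()
cap('scene','sc17.png')
p,d,c=load('wrist')
print('knob',plane(c,[(434,30)],0.254))"
```

```text
t 35.25 tcp [0.5473 0.2879 0.3216] rv [-3.134e+00 -2.120e-01  1.000e-03] F [ 0.2  0.2 -0.2] w 0.0421
[[0.991, 0.135, -0.0], [0.135, -0.991, 0.0], [-0.0, -0.0, -1.0]]
knob [[0.66922007 0.22023634 0.254     ]]
```

View pics/w17.png

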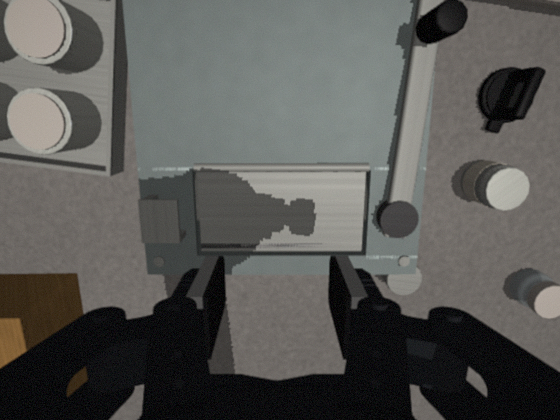

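View pics/sc17.png

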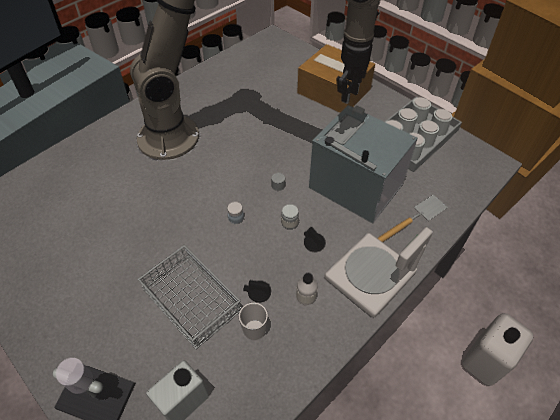

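All five are in, the flap is shut and no bottle remains on the bench. Next is the bar.

```bash
python3 -c "
from h import *
p,d,c=load('wrist')
P=cloud(c,d); m=(P[...,2]>0.247)&(P[...,2]<0.26)&(P[...,0]>0.6); v,u=np.nonzero(m); print(len(u),u.mean(),v.mean(),P[m].mean(0)); print(plane(c,[(u.mean(),v.mean())],0.254))
tgt([0.678,0.2165,0.30],96)"
```

```text
1077 448.5543175487465 17.657381615598887 [0.67629184 0.21383381 0.25356284]
[[0.6762027  0.21398498 0.254     ]]
tcp [0.547  0.2879 0.3211] q7 -1.68 shift [2.405 1.767 0.419] spin 0.29
```

Request:
jog_arm(
  gripper=[38, 38, 38, 38, 38, 38],
  translation=[
    [0.8, 0.6, 0],
    [1.6, 1.2, 0],
    [2.38, 1.8, 0.2],
    [2.38, 1.8, 0.4],
    [2.38, 1.8, 0.4],
    [2.38, 1.8, 0.4],
  ],
  spin=[0.2, 0.3, 0.3, 0.3, 0.3, 0.3],
)

```text
time: 35.9
tcp_pos: [0.6766, 0.2159, 0.3013]
orientation: [-3.137, -0.165, 0.004]
wrist_force: [-0.2, 0.3, 0.8]
width: 0.0378
```

```bash
python3 -c "
from h import *
cap('wrist','w18.png')
p,d,c=load('wrist')
P=cloud(c,d); m=(P[...,2]>0.25)&(P[...,2]<0.258)&(P[...,0]>0.6); v,u=np.nonzero(m); print(len(u),u.mean(),v.mean(),P[m].mean(0)); print(plane(c,[(u.mean(),v.mean())],0.254))
tgt([0.677,0.2145,0.229],96)"
```

```text
841 282.7788347205707 236.37812128418548 [0.67842445 0.21275833 0.25403193]
[[0.67843303 0.21275879 0.254     ]]
tcp [0.6766 0.2166 0.3022] q7 -1.49 shift [0.004 0.044 1.464] spin 0.01
```

View pics/w18.png

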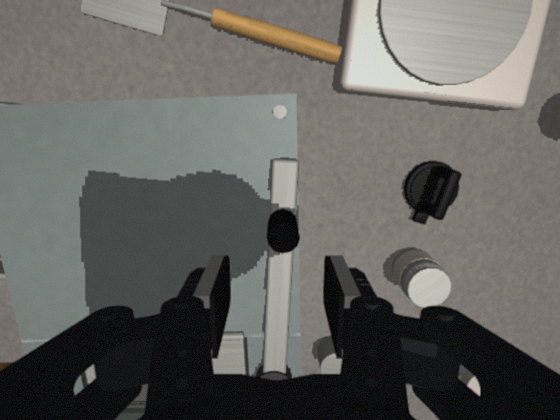

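The knob top (283,236) sits between the fingers. Descend, narrow to 22 mm, and swing back.

Request:
jog_arm(
  gripper=[38, 38, 38, 38, 22, 22, 22],
  translation=[
    [0.02, 0.05, 0.5],
    [0.02, 0.05, 1],
    [0.02, 0.05, 1.46],
    [0.02, 0.05, 1.46],
    [0.02, 0.05, 1.46],
    [0.02, 0.05, 1.46],
    [0.02, 0.05, 1.46],
  ],
  spin=[0, 0, 0, 0, 0, 0, 0],
)

```text
time: 36.65
tcp_pos: [0.6796, 0.2125, 0.2315]
orientation: [-3.137, -0.163, -0.005]
wrist_force: [-0.8, -0.2, 0.6]
width: 0.0222
```

```bash
python3 -c "
from h import *
o=st(); pv=np.array([0.548,0.285])-.08*by(); v=o['tcp_pos'][:2]-pv; print(np.hypot(*v),97.8-np.degrees(np.arctan2(v[1],v[0])))
kn=pv+.12*by(); print('closed knob',kn); th0=97.8-np.degrees(np.arctan2(v[1],v[0]))
M=R.from_rotvec(o['orientation']).as_matrix()
for th in list(np.arange(th0-8,0,-8))+[0,-1,-2]:
    a=np.radians(97.8-th); q=pv+.12*np.array([np.cos(a),np.sin(a)]); s=M[:2,:2].T@(q-o['tcp_pos'][:2])/.05; print(round(th,1),np.round(s,2),round(-(th0-th)/6,2))
"
```

```text
t 36.65 tcp [0.6796 0.2125 0.2315] rv [-3.137 -0.163 -0.005] F [-0.8 -0.2  0.6] w 0.0222
[[0.995, 0.104, 0.003], [0.104, -0.995, 0.001], [0.003, -0.001, -1.0]]
0.12089836790828361 94.60609559136526
closed knob [0.54257138 0.32462991]
86.6 [-0.03 -0.34] -1.33
78.6 [-0.08 -0.67] -2.67
70.6 [-0.18 -0.99] -4.0
62.6 [-0.32 -1.29] -5.33
54.6 [-0.5  -1.57] -6.67
46.6 [-0.72 -1.82] -8.0
38.6 [-0.98 -2.04] -9.33
30.6 [-1.26 -2.22] -10.67
22.6 [-1.56 -2.36] -12.0
14.6 [-1.88 -2.46] -13.33
6.6 [-2.22 -2.51] -14.67
0 [-2.49 -2.52] -15.77
-1 [-2.53 -2.51] -15.93
-2 [-2.58 -2.51] -16.1
```

Request:
jog_arm(
  gripper=[22, 22, 22, 22, 22, 22, 22, 22],
  translation=[
    [-0.03, -0.34, 0],
    [-0.08, -0.67, 0],
    [-0.18, -0.99, 0],
    [-0.32, -1.29, 0],
    [-0.5, -1.57, 0],
    [-0.72, -1.82, 0],
    [-0.98, -2.04, 0],
    [-1.26, -2.22, 0],
  ],
  spin=[-1.33, -2.67, -4, -5.33, -6.67, -8, -9.33, -10.67],
)

```text
time: 37.45
tcp_pos: [0.6053, 0.3167, 0.2309]
orientation: [2.568, 1.808, 0.005]
wrist_force: [0.1, -0.3, -0.8]
width: 0.0223
```

```bash
python3 -c "
from h import *
o=st(); pv=np.array([0.548,0.285])-.08*by(); v=o['tcp_pos'][:2]-pv; th0=97.8-np.degrees(np.arctan2(v[1],v[0])); print(np.hypot(*v),th0)
M=R.from_rotvec(o['orientation']).as_matrix(); yaw=np.degrees(np.arctan2(M[1,0],M[0,0])); print('yaw x',yaw)
for th in [24,16,8,0,-1,-2,-3,-4]:
    a=np.radians(97.8-th); q=pv+.12*np.array([np.cos(a),np.sin(a)]); s=M[:2,:2].T@(q-o['tcp_pos'][:2])/.05; print(round(th,1),np.round(s,2),round((yaw-97.8+max(th,0))/6,2))
cap('wrist','w19.png')
"
```

```text
t 37.45 tcp [0.6053 0.3167 0.2309] rv [2.568 1.808 0.005] F [ 0.1 -0.3 -0.8] w 0.0223
[[0.337, 0.941, 0.003], [0.941, -0.337, 0.001], [0.002, 0.003, -1.0]]
0.12027152111784666 30.520982322478247
yaw x 70.28334917518767
24 [-0.01 -0.27] -0.59
16 [-0.05 -0.61] -1.92
8 [-0.14 -0.93] -3.25
0 [-0.27 -1.23] -4.59
-1 [-0.29 -1.27] -4.59
-2 [-0.31 -1.31] -4.59
-3 [-0.33 -1.34] -4.59
-4 [-0.36 -1.38] -4.59
```

View pics/w19.png

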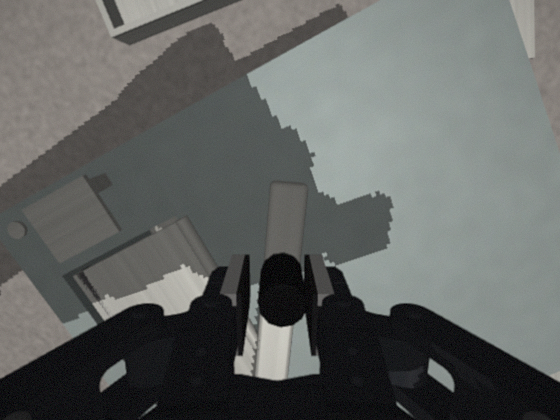

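Request:
jog_arm(
  gripper=[22, 22, 22, 22, 22, 22, 22],
  translation=[
    [-0.01, -0.27, 0],
    [-0.05, -0.61, 0],
    [-0.14, -0.93, 0],
    [-0.27, -1.23, 0],
    [-0.29, -1.27, 0],
    [-0.29, -1.27, 0],
    [-0.29, -1.27, 0],
  ],
  spin=[-0.59, -1.92, -3.25, -4.59, -4.59, -4.59, -4.59],
)

```text
time: 38.2
tcp_pos: [0.5412, 0.3238, 0.2299]
orientation: [2.075, 2.357, 0.001]
wrist_force: [0.1, 0.0, -0.3]
width: 0.0222
```

```bash
python3 -c "
from h import *
o=st(); print(o['wrist_force'][:2]@bx())"
```

```text
t 38.2 tcp [0.5412 0.3238 0.2299] rv [2.075e+00 2.357e+00 1.000e-03] F [ 0.1  0.  -0.3] w 0.0222
[[-0.127, 0.992, 0.001], [0.992, 0.127, 0.0], [-0.0, 0.001, -1.0]]
0.09090825060475934
```

No stop force yet, so I keep pushing in small steps toward -x of the bin (tool -y).

Request:
jog_arm(
  gripper=[22, 22, 22, 22],
  translation=[
    [0, -0.04, 0],
    [0, -0.08, 0],
    [0, -0.1, 0],
    [0, -0.1, 0],
  ],
  spin=[0, 0, 0, 0],
)

```text
time: 38.6
tcp_pos: [0.5383, 0.3234, 0.2296]
orientation: [2.071, 2.356, 0.008]
wrist_force: [8.0, 1.4, -2.9]
width: 0.0219
```

Request:
jog_arm(
  gripper=[22, 22, 22, 22],
  translation=[
    [0, -0.04, 0],
    [0, -0.08, 0],
    [0, -0.1, 0],
    [0, -0.1, 0],
  ],
  spin=[0, 0, 0, 0],
)

```text
time: 39.0
tcp_pos: [0.538, 0.3234, 0.2298]
orientation: [2.067, 2.35, 0.022]
wrist_force: [18.2, 4.7, -11.9]
width: 0.0219
```

Firm stop: 18 N with no further motion, so the bar is home. Back off, open, rise and check.

Request:
jog_arm(
  gripper=[22, 38, 38, 38, 38, 38, 38],
  translation=[
    [0, 0.2, 0],
    [0, 0.2, 0],
    [0, 0.22, 0],
    [0, 0.22, 0],
    [0, 0.22, -0.7],
    [0, 0.22, -1.4],
    [0, 0.22, -1.6],
  ],
  spin=[0, 0, 0, 0, 0, 0, 0],
)

```text
time: 39.7
tcp_pos: [0.5423, 0.325, 0.3139]
orientation: [2.071, 2.361, 0.01]
wrist_force: [-0.1, 0.3, 0.6]
width: 0.0379
```

Request:
jog_arm(
  gripper=[38, 38, 38, 38, 38],
  translation=[
    [0, 0, -0.5],
    [-1, 0, -0.5],
    [-2, 0, -0.5],
    [-2, 0, -0.5],
    [-2, 0, -0.5],
  ],
  spin=[0, 0, 0, 0, 0],
)

```text
time: 40.2
tcp_pos: [0.5539, 0.2236, 0.3346]
orientation: [-2.075, -2.357, -0.001]
wrist_force: [0.4, 0.8, -0.1]
width: 0.0374
```

```bash
python3 -c "
from h import *
st(); cap('wrist','w20.png'); cap('scene','sc20.png'); cap('side','s20.png')"
```

```text
t 40.2 tcp [0.5539 0.2236 0.3346] rv [-2.075e+00 -2.357e+00 -1.000e-03] F [ 0.4  0.8 -0.1] w 0.0374
[[-0.127, 0.992, -0.001], [0.992, 0.127, 0.001], [0.001, -0.0, -1.0]]
```

View pics/w20.png

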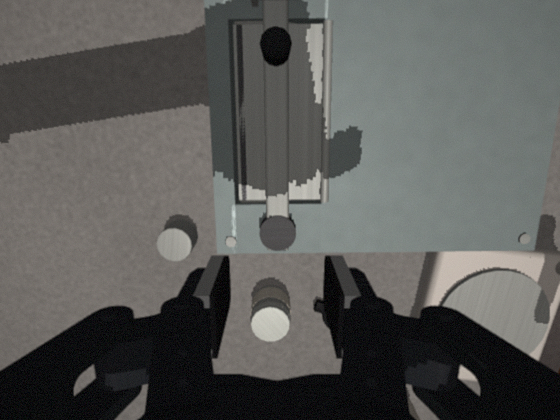

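View pics/sc20.png

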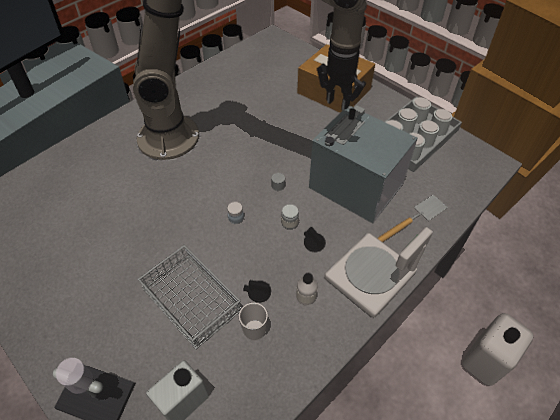

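The bar is back in its catch across the mouth (pivot (278,232), knob (276,45)). Now the lids, first the one near (0.675,0.032).

```bash
python3 -c "
from h import *
tgt([0.672,0.032,0.16],80.5)"
```

```text
tcp [0.5533 0.2272 0.334 ] q7 -0.18 shift [-4.189  1.837  3.474] spin -12.14
```

Request:
jog_arm(
  gripper=[50, 50, 50, 50, 50, 50, 50, 50],
  translation=[
    [-0.9, 0.4, 0],
    [-1.8, 0.8, 0],
    [-2.7, 1.2, 0],
    [-3.6, 1.6, 0],
    [-4.19, 1.84, 0.6],
    [-4.19, 1.84, 1.5],
    [-4.19, 1.84, 2.4],
    [-4.19, 1.84, 3.2],
  ],
  spin=[-1.4, -2.8, -4.2, -5.6, -7, -8.4, -9.8, -11.2],
)

```text
time: 41.15
tcp_pos: [0.6721, 0.0314, 0.1715]
orientation: [-0.418, -3.111, -0.001]
wrist_force: [0.0, 0.3, 0.2]
width: 0.0502
```

Request:
jog_arm(
  gripper=[50, 50, 50],
  translation=[
    [0, 0, 0.3],
    [0, 0, 0.3],
    [0, 0, 0.3],
  ],
  spin=[-0.9, -0.9, -0.9],
)

```text
time: 41.45
tcp_pos: [0.6732, 0.0308, 0.1597]
orientation: [0.285, 3.128, 0.001]
wrist_force: [-0.3, 0.2, 0.7]
width: 0.05
```

```bash
cat > lid.py <<'E'
from h import *
def lid(x,y,names=('wrist',)):
    for n in names:
        p,d,c=load(n); P=cloud(c,d).reshape(-1,3)
        m=(np.hypot(P[:,0]-x,P[:,1]-y)<0.05)&(P[:,2]>0.046)&(P[:,2]<0.058); q=(P[m,:2]*1000).astype(np.float32)
        r=cv2.minAreaRect(q); vx=cv2.fitLine(q,cv2.DIST_HUBER,0,.01,.01).ravel()
        print(n,len(q),r,'axis deg',np.degrees(np.arctan2(vx[1],vx[0])),q.mean(0))
E
python3 -c "
from lid import *
cap('wrist','w21.png');lid(.673,.031)
st();tgt([0.673,0.032,0.022],80.5)"
```

```text
wrist 1540 ((673.3937377929688, 32.089717864990234), (13.747642517089844, 55.100494384765625), 80.01103973388672) axis deg -9.625914 [672.36066   32.447723]
t 41.5 tcp [0.6738 0.0304 0.1608] rv [2.850e-01 3.126e+00 1.000e-03] F [-0.3 -0.8  0.1] w 0.0498
[[-0.984, 0.181, 0.002], [0.181, 0.984, 0.0], [-0.002, 0.001, -1.0]]
tcp [0.6738 0.0304 0.1608] q7 1.45 shift [0.028 0.026 2.776] spin -0.15
```

View pics/w21.png

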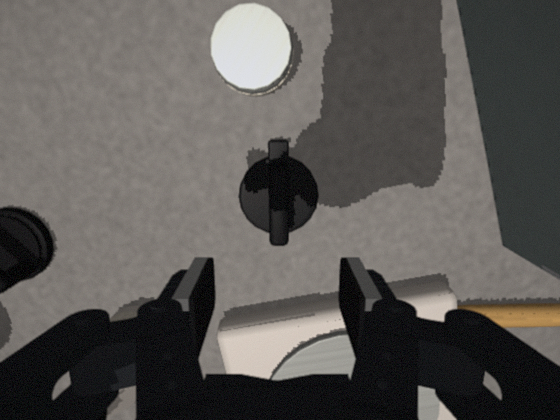

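Lid handle runs (278,145)-(278,240), aligned between the fingers. Descend and grip.

Request:
jog_arm(
  gripper=[50, 50, 50, 50, 5, 5, 5, 5],
  translation=[
    [0.02, 0.03, 0.8],
    [0.02, 0.03, 1.6],
    [0.02, 0.03, 2.3],
    [0.02, 0.03, 2.76],
    [0.02, 0.03, 2.76],
    [0.02, 0.03, 2.76],
    [0.02, 0.03, 2.76],
    [0.02, 0.03, 2.76],
  ],
  spin=[0, 0, 0, 0, 0, 0, 0, 0],
  grip_force=60,
)

```text
time: 42.3
tcp_pos: [0.674, 0.0314, 0.0241]
orientation: [0.284, 3.124, 0.002]
wrist_force: [1.3, 0.4, 2.8]
width: 0.0129
```

Request:
jog_arm(
  gripper=[5, 5, 5, 5, 5],
  translation=[
    [0, 0, -0.6],
    [0, 0, -1.4],
    [0, 0, -2.2],
    [0, 0, -3],
    [0, 0, -3.2],
  ],
  spin=[0, 0, 0, 0, 0],
)

```text
time: 42.8
tcp_pos: [0.6754, 0.0307, 0.1887]
orientation: [0.285, 3.117, 0.004]
wrist_force: [0.8, -0.8, 0.3]
width: 0.0131
```

```bash
python3 - <<'E'
from lid import *
cap('wrist','w22.png'); st()
cap('scene');cap('side')
from fit import *
H,C=topmap(x0=.38,x1=.78,y0=-.5,y1=-.2,res=.002)
m=((H>0.05)&(H<0.07)).astype(np.uint8)
m[int((.68-.38)/.002):, :]&=1
k,l,s,ce=cv2.connectedComponentsWithStats(cv2.dilate(m,np.ones((3,3))))
i=1+np.argmax(s[1:,4]); yx=np.argwhere(l==i)[:,::-1].astype(np.float32); r=cv2.minAreaRect(yx); b=cv2.boxPoints(r)
print('basket corners',np.round(np.stack([b[:,1]*.002+.38,b[:,0]*.002-.5],1),3).tolist(), 'ctr',r[0][1]*.002+.38,r[0][0]*.002-.5,np.array(r[1])*.002)
lid(.675,-.196,('scene','side'))
E
```

```text
t 42.85 tcp [0.675  0.0308 0.188 ] rv [0.285 3.119 0.004] F [ 0.2 -0.4  0.6] w 0.013
[[-0.983, 0.181, 0.01], [0.181, 0.983, 0.001], [-0.01, 0.003, -1.0]]
basket corners [[0.6830000281333923, -0.4300000071525574], [0.4339999854564667, -0.4269999861717224], [0.43700000643730164, -0.2590000033378601], [0.6859999895095825, -0.2630000114440918]] ctr 0.5600493621826172 -0.34459490966796874 [0.16760559 0.24907532]
scene 105 ((675.79443359375, -195.77774047851562), (54.442440032958984, 15.28317928314209), 33.198341369628906) axis deg 27.857845 [ 676.66    -196.17088]
side 133 ((672.4833374023438, -196.0317840576172), (56.48303985595703, 13.799312591552734), 30.542232513427734) axis deg 29.82447 [ 670.8127  -197.33359]
```

View pics/w22.png

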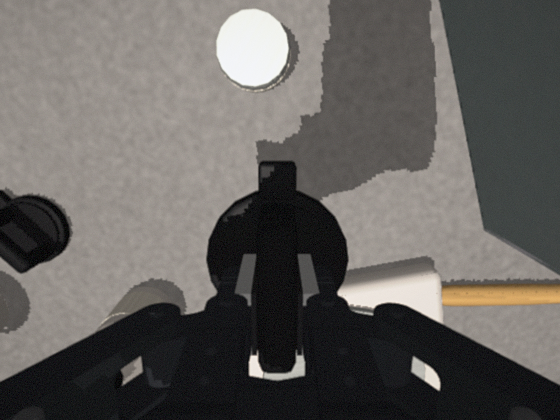

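Lid held. Basket centre is about (0.560,-0.345); I'll place this one at (0.508,-0.345).

```bash
python3 -c "
from h import *
tgt([0.508,-0.345,0.19],80.5)"
```

```text
tcp [0.6721 0.0312 0.1824] q7 1.44 shift [ 1.869 -7.992 -0.162] spin -0.15
```

Request:
jog_arm(
  gripper=[5, 5, 5, 5, 5, 5, 5, 5],
  translation=[
    [0.2, -0.9, -0.15],
    [0.4, -1.8, -0.15],
    [0.6, -2.7, -0.15],
    [0.8, -3.6, -0.15],
    [1.05, -4.5, -0.15],
    [1.25, -5.4, -0.15],
    [1.45, -6.3, -0.15],
    [1.65, -7.2, -0.15],
  ],
  spin=[0, 0, 0, 0, 0, 0, 0, 0],
)

```text
time: 43.75
tcp_pos: [0.5237, -0.3086, 0.1867]
orientation: [-0.284, -3.125, -0.002]
wrist_force: [0.6, 0.6, -0.4]
width: 0.0129
```

Request:
jog_arm(
  gripper=[5, 5, 5, 5],
  translation=[
    [0.2, -0.8, 0],
    [0.2, -0.8, 0],
    [0.2, -0.8, 0],
    [0.2, -0.8, 0],
  ],
  spin=[0, 0, 0, 0],
)

```text
time: 44.15
tcp_pos: [0.509, -0.3435, 0.1874]
orientation: [-0.282, -3.127, -0.004]
wrist_force: [0.0, 0.6, -0.6]
width: 0.0127
```

```bash
python3 -c "
from h import *
st();cap('wrist','w23.png');tgt([0.508,-0.345,0.033],80.5)"
```

```text
t 44.15 tcp [ 0.509  -0.3435  0.1874] rv [-0.282 -3.127 -0.004] F [ 0.   0.6 -0.6] w 0.0127
[[-0.984, 0.179, -0.002], [0.179, 0.984, 0.003], [0.002, 0.002, -1.0]]
tcp [ 0.5094 -0.3433  0.1877] q7 2.10 shift [ 0.017 -0.045  3.094] spin -0.12
```

View pics/w23.png

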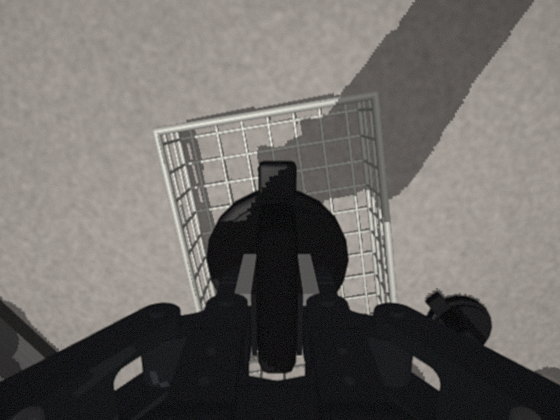

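The lid hangs inside the basket outline (rim corners (158,130), (377,95)). Lower and release.

Request:
jog_arm(
  gripper=[5, 5, 5, 5, 5, 5],
  translation=[
    [0, -0.04, 0.8],
    [0, -0.04, 1.6],
    [0, -0.04, 2.3],
    [0, -0.04, 2.8],
    [0, -0.04, 3.1],
    [0, -0.04, 3.1],
  ],
  spin=[0, 0, 0, 0, 0, 0],
)

```text
time: 44.8
tcp_pos: [0.5078, -0.3452, 0.0317]
orientation: [-0.281, -3.125, -0.004]
wrist_force: [0.2, 0.5, 0.0]
width: 0.0131
```

Request:
jog_arm(
  gripper=[34, 34, 34, 34, 34, 34, 34, 34],
  translation=[
    [0, 0, 0],
    [0, 0, 0],
    [0, 0, 0],
    [0, 0, -0.6],
    [0, 0, -1.4],
    [0, 0, -2.2],
    [0, 0, -3],
    [0, 0, -3],
  ],
  spin=[0, 0, 0, 0, 0, 0, 0, 0],
)

```text
time: 45.6
tcp_pos: [0.5117, -0.3507, 0.1916]
orientation: [0.285, 3.116, -0.008]
wrist_force: [0.3, -0.2, 0.3]
width: 0.0341
```

```bash
python3 -c "
from lid import *
st();cap('wrist','w24.png');cap('scene');cap('side');lid(.675,-.196,('scene','side'));tgt([0.6755,-0.194,0.17],121.8)"
```

```text
t 45.6 tcp [ 0.5117 -0.3507  0.1916] rv [ 0.285  3.116 -0.008] F [ 0.3 -0.2  0.3] w 0.0341
[[-0.983, 0.181, 0.012], [0.181, 0.983, -0.007], [-0.013, -0.004, -1.0]]
scene 107 ((675.6507568359375, -195.71047973632812), (55.79896926879883, 15.189641952514648), 30.52707290649414) axis deg 31.274855 [ 676.4223  -196.17628]
side 137 ((671.797607421875, -196.17437744140625), (56.02824020385742, 13.21971321105957), 32.10969924926758) axis deg 31.257864 [ 670.6071  -197.54791]
tcp [ 0.5083 -0.3474  0.1843] q7 2.11 shift [-2.736  3.62   0.29 ] spin -7.03
```

View pics/w24.png

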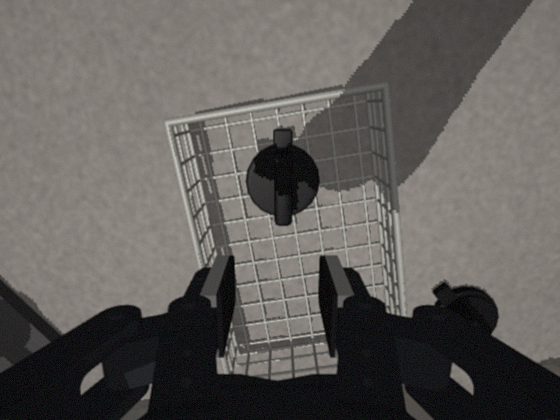

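Lid A sits flat in the basket (283,180). Now the second lid at (0.6755,-0.194), handle axis about 31.5°.

Request:
jog_arm(
  gripper=[38, 38, 38, 38, 38, 38, 38, 38],
  translation=[
    [-0.5, 0.65, 0],
    [-1, 1.3, 0],
    [-1.5, 2, 0],
    [-2, 2.65, 0],
    [-2.5, 3.3, 0.2],
    [-2.73, 3.62, 0.3],
    [-2.73, 3.62, 0.3],
    [-2.73, 3.62, 0.3],
  ],
  spin=[-1.3, -2.6, -3.9, -5.2, -6.5, -6.95, -6.95, -6.95],
)

```text
time: 46.55
tcp_pos: [0.6737, -0.1955, 0.1677]
orientation: [0.843, -3.023, -0.0]
wrist_force: [-0.8, -0.6, 0.2]
width: 0.0379
```

```bash
python3 -c "
from lid import *
st();cap('wrist','w25.png');lid(.6755,-.194);tgt([0.6755,-0.194,0.022],121.5)"
```

```text
t 46.55 tcp [ 0.6737 -0.1955  0.1677] rv [ 0.843 -3.023 -0.   ] F [-0.8 -0.6  0.2] w 0.0379
[[-0.856, -0.517, -0.003], [-0.517, 0.856, -0.001], [0.003, 0.001, -1.0]]
wrist 1463 ((675.3429565429688, -194.99911499023438), (55.78001403808594, 13.842464447021484), 31.43612289428711) axis deg 31.335281 [ 674.1631 -195.5624]
tcp [ 0.6734 -0.1968  0.1685] q7 2.46 shift [-0.072  0.027  2.93 ] spin -0.07
```

View pics/w25.png

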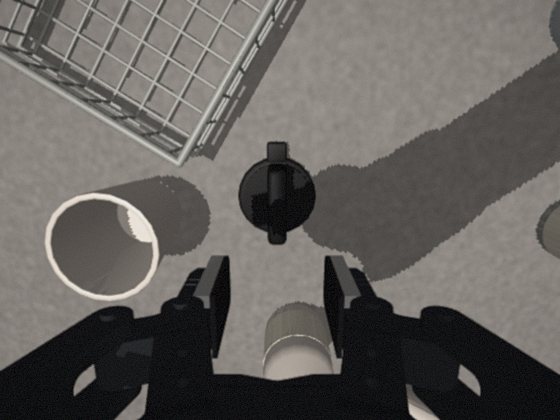

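Handle (277,145)-(277,240) aligned; cup and flask stay clear of the fingers. Descend, grip.

Request:
jog_arm(
  gripper=[38, 38, 38, 38, 5, 5, 5, 5],
  translation=[
    [-0.05, 0.01, 0.8],
    [-0.05, 0.01, 1.6],
    [-0.05, 0.01, 2.4],
    [-0.05, 0.01, 2.91],
    [-0.05, 0.01, 2.91],
    [-0.05, 0.01, 2.91],
    [-0.05, 0.01, 2.91],
    [-0.05, 0.01, 2.91],
  ],
  spin=[0, 0, 0, 0, 0, 0, 0, 0],
)

```text
time: 47.4
tcp_pos: [0.6785, -0.1934, 0.026]
orientation: [-0.845, 3.022, -0.003]
wrist_force: [0.7, 0.7, -0.5]
width: 0.0133
```

Request:
jog_arm(
  gripper=[5, 5, 5, 5, 5, 5],
  translation=[
    [0, 0, -0.6],
    [0, 0, -1.4],
    [0, 0, -2.2],
    [0, 0, -3],
    [0, 0, -3.2],
    [0, 0, -3.2],
  ],
  spin=[0, 0, 0, 0, 0, 0],
)

```text
time: 48.0
tcp_pos: [0.6788, -0.1931, 0.1872]
orientation: [-0.846, 3.02, -0.005]
wrist_force: [0.7, 0.5, -0.7]
width: 0.0132
```

```bash
python3 -c "
from h import *
st();tgt([0.615,-0.345,0.19],80.5)"
```

```text
t 48.0 tcp [ 0.6788 -0.1931  0.1872] rv [-0.846  3.02  -0.005] F [ 0.7  0.5 -0.7] w 0.0132
[[-0.855, -0.519, 0.006], [-0.519, 0.855, -0.001], [-0.005, -0.004, -1.0]]
tcp [ 0.6788 -0.1931  0.1872] q7 2.46 shift [ 2.667 -1.933 -0.06 ] spin 6.8
```

Request:
jog_arm(
  gripper=[5, 5, 5, 5, 5, 5, 5, 5],
  translation=[
    [0.6, -0.4, 0],
    [1.2, -0.8, 0],
    [1.8, -1.2, 0],
    [2.3, -1.6, 0],
    [2.62, -1.93, 0],
    [2.62, -1.93, 0],
    [2.62, -1.93, 0],
    [2.62, -1.93, 0],
  ],
  spin=[1.3, 2.6, 3.9, 5.2, 6.5, 6.8, 6.8, 6.8],
)

```text
time: 48.8
tcp_pos: [0.6159, -0.3406, 0.1821]
orientation: [-0.255, -3.13, -0.004]
wrist_force: [-0.5, -0.1, -1.0]
width: 0.0129
```

```bash
python3 -c "
from h import *
st();cap('wrist','w26.png');tgt([0.618,-0.345,0.034],80.5)"
```

```text
t 48.8 tcp [ 0.6159 -0.3406  0.1821] rv [-0.255 -3.13  -0.004] F [-0.5 -0.1 -1. ] w 0.0129
[[-0.987, 0.162, -0.001], [0.162, 0.987, 0.002], [0.002, 0.002, -1.0]]
tcp [ 0.6161 -0.3406  0.1824] q7 2.06 shift [-0.055 -0.086  2.969] spin 0.03
```

View pics/w26.png

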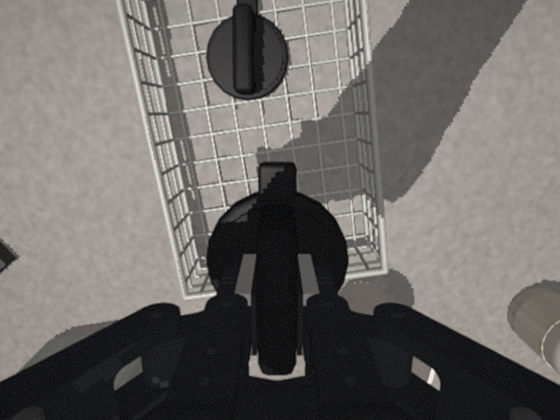

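```bash
python3 -c "
from h import *
p,d,c=load('wrist'); print(plane(c,[(187,297),(386,270),(250,55)],0.062))"
```

```text
[[ 0.67738583 -0.42016013  0.062     ]
 [ 0.67996621 -0.26698967  0.062     ]
 [ 0.51440965 -0.34113278  0.062     ]]
```

The basket's +x rim is at x≈0.678, so x=0.613 leaves room on both sides.

Request:
jog_arm(
  gripper=[5, 5, 5, 5, 5, 5],
  translation=[
    [0.04, -0.07, 0.8],
    [0.04, -0.07, 1.6],
    [0.04, -0.07, 2.3],
    [0.04, -0.07, 2.8],
    [0.04, -0.07, 2.97],
    [0.04, -0.07, 2.97],
  ],
  spin=[0, 0, 0, 0, 0, 0],
)

```text
time: 49.45
tcp_pos: [0.6127, -0.3444, 0.0336]
orientation: [-0.257, -3.129, -0.003]
wrist_force: [0.0, -0.8, -0.6]
width: 0.0129
```

Request:
jog_arm(
  gripper=[34, 34, 34, 34, 34, 34, 34, 34],
  translation=[
    [0, 0, 0],
    [0, 0, 0],
    [0, 0, 0],
    [0, 0, -0.6],
    [0, 0, -1.4],
    [0, 0, -2.2],
    [0, 0, -3],
    [0, 0, -3.8],
  ],
  spin=[0, 0, 0, 0, 0, 0, 0, 0],
)

```text
time: 50.25
tcp_pos: [0.6128, -0.3463, 0.2279]
orientation: [0.26, 3.129, -0.001]
wrist_force: [-0.1, -0.6, -1.1]
width: 0.034
```

Request:
jog_arm(
  gripper=[34, 34, 34, 34, 34],
  translation=[
    [0.8, 0, -0.5],
    [1.6, 0.5, -1],
    [2, 1, -1],
    [2, 1, -1],
    [2, 1, -1],
  ],
  spin=[0, 0, 0, 0, 0],
)

```text
time: 50.75
tcp_pos: [0.5228, -0.2799, 0.2762]
orientation: [0.258, 3.128, 0.0]
wrist_force: [-0.3, -1.0, -0.4]
width: 0.0341
```

```bash
python3 -c "
from bots import *
st();bottles();cap('scene','sc27.png');cap('side','s27.png')
for n in ['scene','side']:
    p,d,c=load(n)
    if n=='scene': I=p[90:350,130:430]
    else: I=p[110:420,150:430]
    cv2.imwrite('pics/z27_%s.png'%n,cv2.resize(cv2.cvtColor(I,cv2.COLOR_RGB2BGR),None,fx=1.9 if n=='side' else 2.3,fy=1.9 if n=='side' else 2.3,interpolation=2))
"
```

```text
t 50.75 tcp [ 0.5228 -0.2799  0.2762] rv [0.258 3.128 0.   ] F [-0.3 -1.  -0.4] w 0.0341
[[-0.986, 0.164, 0.003], [0.164, 0.986, -0.0], [-0.003, 0.0, -1.0]]
```

View pics/z27_scene.png

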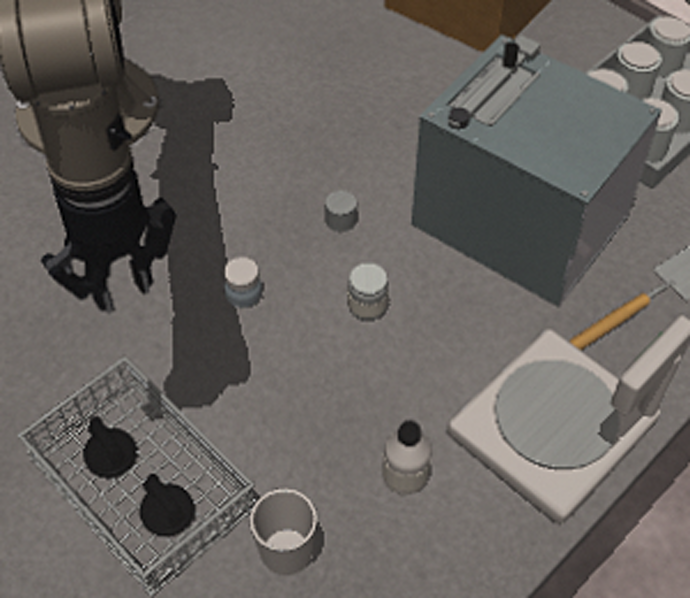

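View pics/z27_side.png

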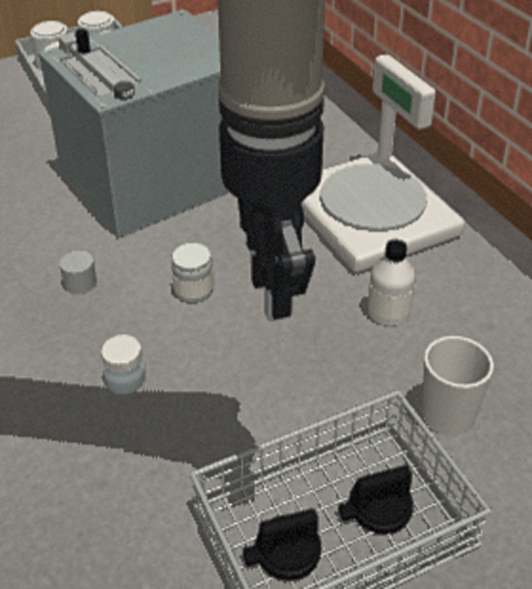

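Both lids sit in the basket, no bottles remain on the bench, bystanders are in place and the bar is across the mouth. I'll compare the knob numerically with the start picture, then hand in.

```bash
python3 -c "
from h import *
import cv2
for a,b,(r0,r1,c0,c1) in [('scene0.png','sc27.png',(105,121,340,362)),('side0.png','s27.png',(120,145,185,205))]:
    for f in (a,b):
        g=cv2.imread('pics/'+f)[r0:r1,c0:c1].max(2)<35; v,u=np.nonzero(g); print(f,len(u),u.mean()+c0,v.mean()+r0)
st(); print(job.job_done())"
```

```text
scene0.png 52 352.5 114.0
sc27.png 50 351.6 113.62
side0.png 61 194.13114754098362 131.14754098360655
s27.png 65 193.1076923076923 131.44615384615383
t 50.95 tcp [ 0.5228 -0.2813  0.2747] rv [-2.62e-01 -3.13e+00  1.00e-03] F [ 0.2 -0.4 -0.3] w 0.0339
[[-0.986, 0.166, -0.0], [0.166, 0.986, -0.001], [0.0, -0.001, -1.0]]
the job is handed in; nothing more can be done
None
```

The bench is cleared and the job was handed in at about 51 s of the 210 s allowed; it gave no verdict.

- **Lock bar:** I swung it aside by a little over 90° before the first bottle. After the last one I pushed it back until it met a firm stop: about 18 N with no further motion.
- **Bottles:** All five were pushed down through the flap. A wrist picture after each showed the flap shut again, and the final check found none left on the bench. I had no view inside the bin, so that they lie in the far half is inferred.
- **Lids:** Both lie handle up in the wash basket, seen in both fixed cameras.
- **Everything else:** The jar, tin, flask, cup and pot look untouched in the final pictures. I did not see anything get knocked during the run.

**Small disagreements:**
- In the final pictures the knob sits about 1 pixel (roughly 2 mm) from where it was at the start. That is towards or slightly past the stop, about the limit of what these pictures can measure.
- The two fixed cameras differed by about 5 mm in x, so I corrected each grasp with the wrist camera.

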